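# Clamp and load the press carrier

## Robot

A 6-joint arm with a two-finger parallel gripper is mounted at the origin on the work surface. World frame = base frame: x ahead of the robot, y to its left, z up, the work surface at z = 0. Lengths are in m, angles in rad, forces in N, time in s.
With the tool pointing down it reaches from about 0.425 to 0.95 m from the base axis. Payload 3.5 kg.
Tool frame: the origin (TCP) lies at the very end of the fingers, on their centre line; the grasp point (between the pads) lies ctrl.grip_point_offset behind it (ctrl.grip_point_offset is the distance from the TCP to the grasp point, in m); z points along the fingers, y is the direction in which the jaws open and shut (so a half turn about z gives the same grasp; the last joint's range is limited). The gripper opens to 85 mm and grips with 20 to 120 N. Pads are 22 mm wide; open, the fingers measure 114 mm over their backs; the gripper's body (76 mm by 85 mm) begins 54 mm behind the grasp point. The pads swing forward as they close: fully open they stand 13 mm farther back than shut.
Start: joints at [-1.38, 0.286, 1.577, -0, 1.279, -0.15], TCP at [0.226, -0.636, 0.231] pointing down, gripper open.
Joint ranges: [-2.77, 2.77], [-0.9, 2.22], [0.21, 2.48], [-1.53, 4.67], [0.24, 2.81], [-2.84, 2.84]. Speed limits (rad/s): [2.79, 2.79, 3.14, 3.14, 3.14, 3.14].

## Interface

Orientations are given as a unit quaternion [x, y, z, w].
In Python, from plant import telemetry, imaging, ticket, finder, ctrl gives the robot as it stands. The module is installed in compiled form; this text tells all that it offers.
- The arm moves only by the shell command python3 -m crank 'ROWS' [FORCE]. ROWS is JSON, a list of rows, each a list of 7 numbers: the shift along the tool's x, y, z scaled (see below), then the turn, a rotation vector about the tool's x, y, z scaled (see below), then the opening, from 0 (shut) to 1 (fully open). A call has 1 to 12 rows; each row is the pose to reach, as a shift and turn from the pose commanded when the call began, along the tool's axes at that moment; what a row does not reach only later rows make up. The controller multiplies each number of a shift by 0.15 m and each number of a turn by 90 degrees. A row lasts 1/10 s, in which the tool goes at most 50 mm and 8.59 degrees, less where a joint would pass 70% of its speed; a pose out of reach is approached as far as the arm can. A call with a number of a shift or a turn outside -1 to 1 is refused whole. A call with a gripper value outside its range is refused whole. The fingers move at their own pace and stop on an object; FORCE is the grip in N (left out, the last holds). Time passes only in rows, so rows that repeat a pose let the fingers close. It gives the time, the measured TCP pose, the force and the opening at its end, in the units of the state.
- telemetry.get_state(): the state, without advancing time (a new reading comes with each control period).
- imaging.read_camera(name): name is "side" or "top" or "wrist"; returns a dict with "pixels" (400x640x3 uint8, red, green, blue), "vfov" (degrees; the focal length in pixels is half the picture's height over the tangent of half this angle, whatever the lens; pixels are square), "cx", "cy" (the principal point, pixels), "rvec" (rotation vector, rad) and "tvec" (3), from world to camera coordinates, as OpenCV has them. Camera axes: x right, y down, z forward; pixel columns grow to the right and rows downward; lengths in m; the calibration is good to about 2 mm. A picture is of the moment at which its call begins. There is no depth.
- ticket.sign_off(): hands the job in, once; it reports no verdict.
Trained networks look in a picture, given as the dict that the camera call returned (one of the last four; its "shot" number tells which), for a name from the list of things; names that differ only in an ending like _2 or _b are one class to them, and where a whole thing is asked for, a point or a joint stands for the part that bears it (a point fixed in the world has none). Each returns a list of dicts, best first, with "confidence" (0 to 1); they miss things now and then, are a little off and sometimes report something else, mostly with a low value. They report only what shows in the picture. A call takes as long as a camera call. They do not tell look-alikes from the thing itself.
- finder.masks_of(label, picture): "pixels" (400x640 bool, what is visible of it) and "extent" ([left, top, right, bottom] in pixels, round what is visible of it).
- finder.pinpoint(label, picture): "location" ([row, column] in pixels: a listed point, or the origin of a listed thing).
The state is a dict: "time": time; "qpos": joint angles; "dq": joint speeds; "joint_efforts": joint torques, N m; "eef_pos": TCP position; "tcp_rot": TCP orientation; "contact_force": force on the tool from outside, world axes, zero at the start; "wrist_torque": the same for the moment, N m; "opening": opening from 0.0 (shut) to 1.0 (fully open).
Only numpy, scipy, OpenCV 4.12 (cv2) and the standard library are available. Lean on these libraries where they do the work, as an engineer would, in place of code of your own. Each camera call takes 0.05 s, during which the arm holds its last target.

## Task

Set the empty aluminium carrier down between the open vise jaws, lengthwise along them and about midway, and wind the crank clockwise (as seen from the crank's end) until the sliding jaw holds the carrier hand-tight against the fixed jaw. Then pack the clamped carrier in layers: first every turned case blank flat on its floor with the spigot up, next the divider plate, knob up, level on the carrier's ledges, and last every pin magazine on the divider, inside the rim. Leave the oil bottle, loupe and screwdriver where they are.

Things in the scene. Friction and masses are not known exactly. Their poses are not given: they have to be found in the camera images.
- vise: machine vise on a brass plate, fixed to the bench. Origin: on the bench under the middle of a clamped carrier; x along the screw from crank to fixed jaw, z up. The bed between the jaws is 62 mm above the bench, the jaw tops 86 mm; jaws 100 mm wide along y. Fixed jaw: face at x = +34, back at +62 mm; end block on the crank side: x = -115 to -93 mm, 96 mm high
- crank (a joint): crank angle q, rad: 0 = grip straight above the screw; grows clockwise looking along the vise's +x (from crank to jaws), which closes the jaw 10 mm per 2 pi. Starts at about 0 to 5. Stiff (0.1 N m): it stays where left and keeps the jaw tight; 5 to 10 N at the grip tightens it. The grip's middle is 42 mm off the axis: -42 sin q mm along the vise's y, +42 cos q mm up
- crank_hub (a point): point on the screw axis, 77 mm above the bench, at x = -165 mm in the vise's frame, in the plane of the middle of the crank's grip. The crank arm is 30 mm nearer to the jaws; nothing else is there. Axes as the vise's
- crank_grip (a point): middle of the crank's grip: a black free-turning sleeve 14 mm across and 44 mm long, parallel to the screw, 42 mm from the screw axis
- jaw: the vise's sliding steel jaw, 100 mm wide, 24 mm high, 30 mm thick, standing on the bed. Origin: middle of the lower edge of its clamping face; axes as the vise's. In the vise's frame the face is at x = -58 mm at crank angle 0 (gap to the fixed jaw 92 mm) and at about -34 mm at crank angle 15.1 (gap 68 mm, the carrier's width). Moved only by the crank, 10 mm a turn
- carrier: open aluminium box, 68 (x) x 170 (y) x 52 (z) mm. Origin: centre of the underside; both ways round alike. Floor 4 mm, walls 3 mm thick. Along each long wall inside runs a ledge 9 mm wide, its top 34 mm above the underside. Cavity 44 x 164 mm below the ledges, 62 x 164 above. Can be picked up across its width by the top of the long walls
- divider: grey plate 56 (x) x 150 (y) x 4 (z) mm with a steel knob in the middle of its top, 14 mm across and 22 mm high. Origin: centre of the underside, z up. It fits the carrier's upper cavity and rests on the ledges
- blank1: turned steel watch-case blank, may be absent: disc 38 mm across and 12 mm thick, with a round spigot 16 mm across rising 14 mm from its top (26 mm overall) by which it can be picked up. Origin: centre of the disc's underside; z up along the spigot
- blank2: turned steel watch-case blank, may be absent: disc 38 mm across and 12 mm thick, with a round spigot 16 mm across rising 14 mm from its top (26 mm overall) by which it can be picked up. Origin: centre of the disc's underside; z up along the spigot
- blank3: turned steel watch-case blank, may be absent: disc 38 mm across and 12 mm thick, with a round spigot 16 mm across rising 14 mm from its top (26 mm overall) by which it can be picked up. Origin: centre of the disc's underside; z up along the spigot
- mag1: pin magazine, may be absent: small dark steel box 44 x 18 x 22 mm (x, y, z) with a brass strip on top. Origin: centre of its underside
- mag2: pin magazine, may be absent: small dark steel box 44 x 18 x 22 mm (x, y, z) with a brass strip on top. Origin: centre of its underside
- mag1_center (a point): middle of pin magazine 1, axes as the magazine's
- mag2_center (a point): middle of pin magazine 2, axes as the magazine's
- oil_bottle: small amber oil bottle, 40 mm across, 75 mm high; leave it alone
- loupe: black watchmaker's loupe, 38 mm across, 30 mm high; leave it alone
- screwdriver: screwdriver, 130 mm long, lying on the bench; leave it alone
There are look-alikes about, which are no part of the job. What is shaped like the blank2 but orange is not meant.

How it is judged:
By the outcome, as a careful person would: the job done as asked, in the order asked, and still so for the second after the job is handed in, with the robot touching nothing.
Of blank1, blank2, blank3 only 2 to 3 are there at a start; the rules pass over those that are not, and their reading is None.
Of mag1, mag2 only 1 to 2 are there at a start; the rules pass over those that are not, and their reading is None.
At some moment in a run one of blank1, blank2, blank3, mag1, mag2 may be knocked a few centimetres aside while the robot is not near it.
Once in a run the grip may slacken for a moment while it holds something.
It also fails if it takes over 210 s, if anything falls off the work surface, if the arm or the gripper's body presses on something with over 40 N, if the wrist force passes 120 N, or if a joint passes its speed limit or range.

## Working session

There is one attempt and no reset: what is moved stays moved. The work goes in short steps, Python scripts to look and compute and a shell command to move; the robot and the scene stay as the last step left them, time stands still between calls to the robot, and variables do not carry over. Pictures are saved under pics/ and viewed, and the job is handed in when it is done.

```bash
mkdir -p pics; ls; cat > h.py <<'E'
import numpy as np, cv2
from scipy.spatial.transform import Rotation as R
from plant import telemetry, imaging, ticket, finder, ctrl
def shot(name,save=None):
    d=imaging.read_camera(name)
    if save: cv2.imwrite('pics/'+save+'.png',cv2.cvtColor(d['pixels'],cv2.COLOR_RGB2BGR))
    return d
def cam(d):
    f=200/np.tan(np.radians(d['vfov'])/2)
    return f,R.from_rotvec(d['rvec']).as_matrix(),np.array(d['tvec'])
def ray(d,row,col):
    f,M,t=cam(d)
    v=np.array([(col-d['cx'])/f,(row-d['cy'])/f,1.])
    return -M.T@t, M.T@v
def atz(d,row,col,z):
    o,v=ray(d,row,col); return o+v*(z-o[2])/v[2]
def proj(d,p):
    f,M,t=cam(d); c=M@np.array(p)+t
    return np.array([d['cy']+f*c[1]/c[2], d['cx']+f*c[0]/c[2]])
def tri(obs):
    A=np.zeros((3,3));b=np.zeros(3)
    for d,r,c in obs:
        o,v=ray(d,r,c);v=v/np.linalg.norm(v);P=np.eye(3)-np.outer(v,v);A+=P;b+=P@o
    return np.linalg.solve(A,b)
def st():
    s=telemetry.get_state()
    print('t',round(s['time'],2),'pos',np.round(s['eef_pos'],4),'F',np.round(s['contact_force'],1),'op',round(s['opening'],3),'q',np.round(s['qpos'],3))
    M=R.from_quat(s['tcp_rot']).as_matrix()
    print('tool x',np.round(M[:,0],4),'y',np.round(M[:,1],4),'z',np.round(M[:,2],4))
    return s
def shift(target,yaw=None,s=None):
    """rows numbers: shift to world target TCP, tool down with tool y at world angle yaw (rad)"""
    s=s or telemetry.get_state()
    M=R.from_quat(s['tcp_rot']).as_matrix()
    d=M.T@(np.array(target)-s['eef_pos'])/0.15
    rv=np.zeros(3)
    if yaw is not None:
        y0=np.arctan2(M[1,1],M[0,1])
        best=None
        for k in (-1,0,1,2):
            for y in (yaw+k*np.pi,):
                Y=np.array([np.cos(y),np.sin(y),0]);Z=np.array([0,0,-1.]);X=np.cross(Y,Z)
                r=R.from_matrix(M.T@np.stack([X,Y,Z],1)).as_rotvec()
                if best is None or np.linalg.norm(r)<np.linalg.norm(best): best=r
        rv=best/(np.pi/2)
    print('shift',np.round(d,4),'turn',np.round(rv,4))
    return d,rv
E
python3 - <<'E'
from h import *
s=st(); print(ctrl.grip_point_offset)
for n in('side','top','wrist'):
    d=shot(n,n+'0'); print(n,d['vfov'],d['cx'],d['cy'],np.round(ray(d,200,320)[0],3),np.round(ray(d,200,320)[1],3),d['shot'])
    for l in ['vise','crank_hub','crank_grip','jaw','carrier','divider','blank1','mag1','mag1_center','oil_bottle','loupe','screwdriver']:
        try:
            print(l,[(np.round(x['location']).tolist(),round(x['confidence'],2)) for x in finder.pinpoint(l,d)])
        except Exception as e: print(l,e)
E
```

```text
pics
t 0.0 pos [ 0.2255 -0.6355  0.2299] F [-0.1 -0.  -0.1] op 0.997 q [-1.38   0.287  1.578  0.     1.279 -0.15 ]
tool x [9.425e-01 3.343e-01 4.000e-04] y [ 0.3343 -0.9425 -0.0023] z [-4.0e-04  2.3e-03 -1.0e+00]
0.0187
side 53.26431264431993 326.08745247449633 204.09579756618905 [ 0.214 -0.603  0.89 ] [ 0.249  0.583 -0.773] 1
vise [([155.0, 336.0], 0.7)]
crank_hub [([152.0, 284.0], 0.76)]
crank_grip [([145.0, 283.0], 0.6)]
jaw [([148.0, 317.0], 0.74)]
carrier [([219.0, 376.0], 0.98), ([148.0, 316.0], 0.42), ([129.0, 295.0], 0.3)]
divider [([251.0, 324.0], 0.9), ([125.0, 314.0], 0.65)]
blank1 [([355.0, 326.0], 0.71), ([375.0, 394.0], 0.7), ([321.0, 407.0], 0.59), ([329.0, 372.0], 0.57), ([299.0, 364.0], 0.49)]
mag1 [([268.0, 423.0], 0.46)]
mag1_center [([262.0, 426.0], 0.67)]
oil_bottle [([132.0, 292.0], 0.73)]
loupe [([127.0, 311.0], 0.61)]
screwdriver [([147.0, 261.0], 0.74), ([261.0, 426.0], 0.74)]
top 46.78273385062167 323.7076200415196 190.8607231298557 [ 0.362 -0.005  1.359] [ 0.069 -0.01  -0.998] 2
vise [([142.0, 245.0], 0.78), ([196.0, 235.0], 0.62), ([148.0, 333.0], 0.37)]
crank_hub [([197.0, 242.0], 0.64)]
crank_grip [([197.0, 234.0], 0.4)]
jaw [([161.0, 240.0], 0.74)]
carrier [([151.0, 334.0], 0.93)]
divider [([206.0, 348.0], 0.86)]
blank1 [([195.0, 398.0], 0.6), ([176.0, 426.0], 0.59), ([205.0, 424.0], 0.58), ([208.0, 461.0], 0.48), ([243.0, 425.0], 0.47)]
mag1 [([136.0, 395.0], 0.49)]
mag1_center [([139.0, 398.0], 0.54)]
oil_bottle [([169.0, 179.0], 0.76)]
loupe [([144.0, 188.0], 0.47)]
screwdriver [([209.0, 191.0], 0.64), ([135.0, 395.0], 0.34)]
wrist 69.82164449761163 321.42928676572643 200.07360940858496 [ 0.3   -0.61   0.373] [-0.291 -0.098 -0.952] 3
vise []
crank_hub []
crank_grip []
jaw []
carrier []
divider []
blank1 []
mag1 []
mag1_center []
oil_bottle []
loupe []
screwdriver []
```

View pics/side0.png

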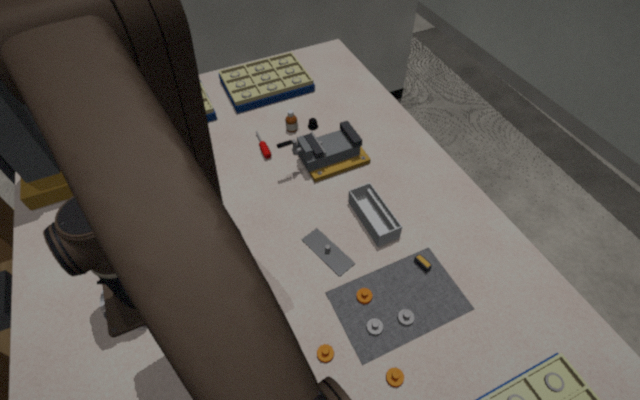

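View pics/top0.png

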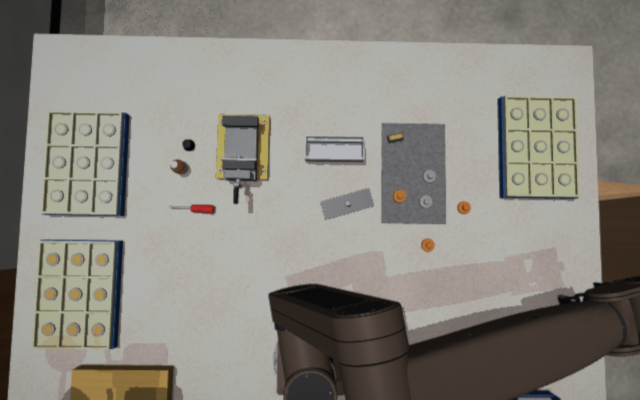

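```bash
python3 -c "
import cv2
a=cv2.imread('pics/top0.png');cv2.imwrite('pics/top0z.png',cv2.resize(a[90:290,150:480],None,fx=2.4,fy=2.4,interpolation=cv2.INTER_CUBIC))
a=cv2.imread('pics/side0.png');cv2.imwrite('pics/side0z.png',cv2.resize(a[100:220,230:420],None,fx=4,fy=4,interpolation=cv2.INTER_CUBIC))"
```

```text
(no output)
```

View pics/top0z.png

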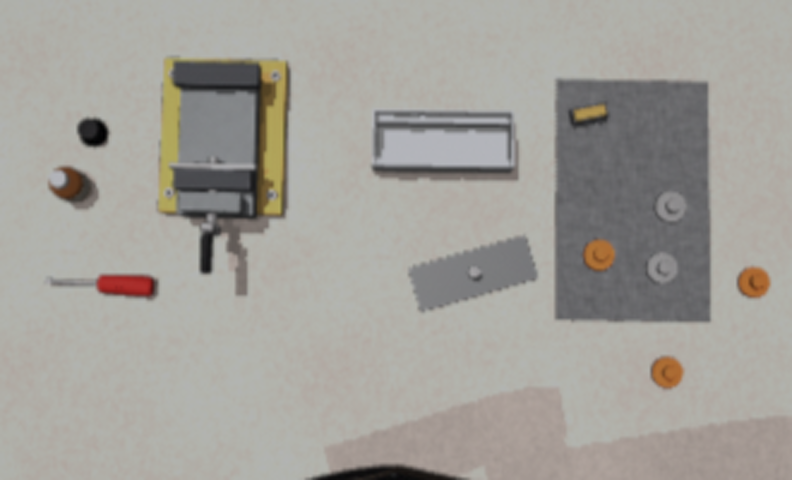

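View pics/side0z.png

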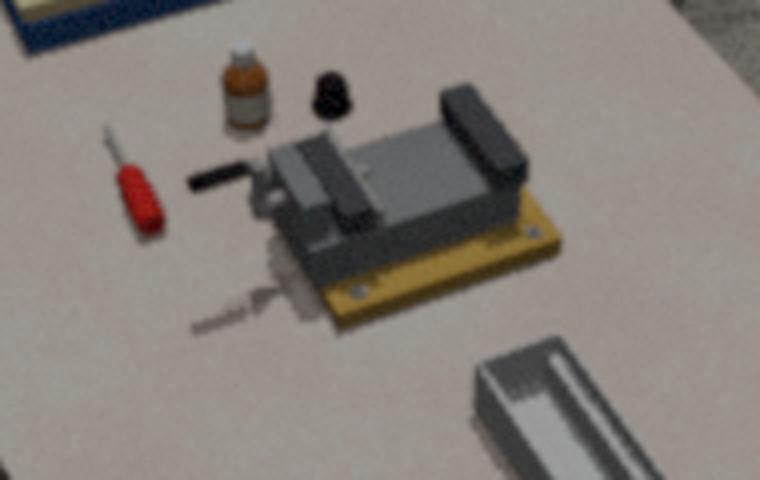

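Side view: vise at (155,336), carrier (219,376), divider (251,324), two silver blanks at (326,375) and (317,406), one magazine at (262,424). The three orange discs are look-alikes. I'll compute positions next.

```bash
python3 - <<'E'
from h import *
d=shot('top');e=shot('side')
P=lambda r,c,z:np.round(atz(d,r,c,z),4)
Q=lambda r,c,z:np.round(atz(e,r,c,z),4)
# masks
for l,z in [('carrier',0.052),('divider',0.004),('blank1',0.012),('mag1',0.022),('vise',0.05),('jaw',0.086),('crank_grip',0.1)]:
    for n,cam_,pic in(('top',d,P),('side',e,Q)):
        for m in finder.masks_of(l,cam_)[:6]:
            px=m['pixels'].astype(np.uint8)
            ys,xs=np.nonzero(px)
            rc=cv2.minAreaRect(np.stack([xs,ys],1).astype(np.float32)); bp=cv2.boxPoints(rc)
            print(l,n,round(m['confidence'],2),m['extent'],len(xs),'cen',pic(rc[0][1],rc[0][0],z)[:2],'corn',[pic(b[1],b[0],z)[:2].tolist() for b in bp] if l in('carrier','divider','mag1') else '')
for pt in ['vise','jaw','crank_hub','crank_grip','mag1_center','divider','carrier']:
    a=finder.pinpoint(pt,d)[0]['location'];b=finder.pinpoint(pt,e)[0]['location']
    print(pt,a,b,np.round(tri([(d,*a),(e,*b)]),4))
E
```

```text
carrier top 0.92 [307.2, 135.8, 364.9, 162.2] 1534 cen [ 0.602  -0.0559] corn [[0.6382, 0.0278], [0.6412, -0.1388], [0.5658, -0.1393], [0.563, 0.0264]]
divider top 0.55 [318.3, 186.4, 375.5, 219.3] 981 cen [ 0.4486 -0.0946] corn [[0.4541, -0.0139], [0.4998, -0.158], [0.4432, -0.1754], [0.3978, -0.0317]]
divider side 0.77 [303.4, 229.2, 354.6, 277.2] 1062 cen [ 0.4466 -0.101 ] corn [[0.3973, -0.0378], [0.4516, -0.0097], [0.4939, -0.1614], [0.4421, -0.1838]]
divider side 0.34 [368.1, 322.3, 381.3, 338.6] 207 cen [ 0.4575 -0.3309] corn [[0.4507, -0.308], [0.4819, -0.3228], [0.4642, -0.3532], [0.4337, -0.3388]]
blank1 top 0.66 [419.6, 170.1, 435.7, 182.4] 133 cen [ 0.5322 -0.3369] corn 
blank1 top 0.56 [417.7, 196.1, 432.8, 208.6] 139 cen [ 0.4567 -0.3262] corn 
blank1 top 0.45 [391.9, 190.0, 405.2, 202.8] 132 cen [ 0.4732 -0.2497] corn 
blank1 side 0.64 [360.2, 290.8, 373.6, 306.9] 184 cen [ 0.4687 -0.2545] corn 
blank1 side 0.64 [315.1, 347.1, 335.3, 364.4] 257 cen [ 0.3289 -0.3382] corn 
blank1 side 0.61 [387.1, 367.2, 406.2, 387.3] 280 cen [ 0.439  -0.4443] corn 
blank1 side 0.54 [39
[... 1071 characters left out ...]
71.2, 205.1] 3587 cen [0.5595 0.1976] corn 
crank_grip top 0.41 [232.5, 190.3, 238.1, 206.1] 77 cen [0.4576 0.214 ] corn 
crank_grip side 0.66 [274.3, 121.1, 374.3, 184.2] 2924 cen [0.5488 0.1426] corn 
crank_grip side 0.55 [276.8, 143.2, 291.0, 150.4] 70 cen [0.4627 0.227 ] corn 
vise [145.2, 244.9] [154.4, 336.1] [0.6153 0.2035 0.0149]
jaw [157.9, 238.5] [147.9, 314.1] [0.5599 0.2173 0.0561]
crank_hub [198.3, 240.7] [155.0, 283.4] [0.4497 0.201  0.0853]
crank_grip [198.7, 237.0] [144.0, 283.9] [0.4506 0.2032 0.1248]
mag1_center [134.9, 396.7] [261.1, 422.7] [ 0.6464 -0.2395  0.0225]Traceback (most recent call last):
  File "<stdin>", line 14, in <module>
IndexError: list index out of range
```

```bash
python3 - <<'E'
from h import *
st(); shift([0.602,-0.056,0.23],0.0)
E
```

```text
t 3.3 pos [ 0.2256 -0.6362  0.2313] F [-0.2 -0.6  0.7] op 1.002 q [-1.38   0.286  1.577 -0.     1.279 -0.15 ]
tool x [ 0.9425  0.3342 -0.    ] y [ 0.3342 -0.9425  0.    ] z [-0. -0. -1.]
shift [ 3.6577 -2.8066  0.0088] turn [-0.     0.    -0.783]
```

```bash
python3 -m crank '[[1,-0.9,0,0,0,-0.4,1],[1,-0.9,0,0,0,-0.4,1],[1,-0.9,0,0,0,-0.4,1],[1,-0.9,0,0,0,-0.4,1],[1,-0.9,0,0,0,-0.4,1]]'; python3 -c "
from h import *
st(); shift([0.602,-0.056,0.23],0.0)"
```

```text
time: 3.8
eef_pos: [0.3241, -0.4542, 0.2312]
tcp_rot: [0.883, 0.469, 0.001, -0.001]
contact_force: [0.2, 0.3, -0.3]
opening: 0.995
t 3.8 pos [ 0.3241 -0.4542  0.2312] F [ 0.2  0.3 -0.3] op 0.995 q [-1.133  0.03   1.866  0.002  1.247 -0.54 ]
tool x [0.5593 0.829  0.002 ] y [ 8.290e-01 -5.593e-01 -6.000e-04] z [ 6.e-04  2.e-03 -1.e+00]
shift [3.2365 0.0509 0.0146] turn [ 0.     -0.0014 -0.3779]
```

```bash
python3 -m crank '[[1,0,0,0,0,-0.1,1],[1,0,0,0,0,-0.2,1],[1,0,0,0,0,-0.2,1],[1,0,0,0,0,-0.2,1]]'; python3 -c "
from h import *
st(); shift([0.602,-0.056,0.23],0.0)"
```

```text
time: 4.2
eef_pos: [0.4091, -0.3313, 0.2316]
tcp_rot: [0.799, 0.601, 0.001, -0.0]
contact_force: [-0.2, 0.1, -0.3]
opening: 0.998
t 4.2 pos [ 0.4091 -0.3313  0.2316] F [-0.2  0.1 -0.3] op 0.998 q [-0.874 -0.044  1.939  0.002  1.246 -0.593]
tool x [0.278  0.9606 0.0013] y [ 9.606e-01 -2.780e-01  8.000e-04] z [ 0.0011  0.001  -1.    ]
shift [2.1207 0.7249 0.0137] turn [ 0.0006 -0.0007 -0.1793]
```

```bash
python3 -m crank '[[1,0.35,0,0,0,-0.09,1],[1,0.35,0,0,0,-0.18,1],[1,0.35,0,0,0,-0.18,1],[1,0.35,0,0,0,-0.18,1]]'; python3 -c "
from h import *
st(); shift([0.602,-0.056,0.23],0.0)"
```

```text
time: 4.6
eef_pos: [0.5015, -0.2037, 0.2316]
tcp_rot: [0.708, 0.707, 0.001, 0.0]
contact_force: [-0.6, -0.3, -0.7]
opening: 0.996
t 4.6 pos [ 0.5015 -0.2037  0.2316] F [-0.6 -0.3 -0.7] op 0.996 q [-5.740e-01 -1.000e-02  1.906e+00  1.000e-03  1.245e+00 -5.730e-01]
tool x [1.2e-03 1.0e+00 4.0e-04] y [ 1.     -0.0012  0.001 ] z [ 1.e-03  4.e-04 -1.e+00]
shift [0.9856 0.6687 0.0116] turn [ 0.0007 -0.0003 -0.0008]
```

```bash
python3 - <<'E'
from h import *
d=shot('wrist','w1')
print(ray(d,200,320))
E
```

```text
(array([ 0.50226249, -0.12563851,  0.37316913]), array([-0.00558761, -0.30548016, -0.95219514]))
```

View pics/w1.png

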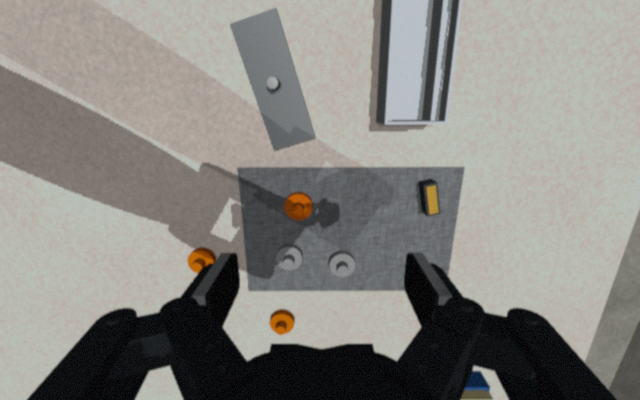

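Wrist view: silver blanks at (258,289) and (264,342), magazine (197,430), divider knob (83,272), carrier at the top edge.

```bash
cat >> h.py <<'E'
def disc(d,row,col,rad=26):
    """grey disc mask near pixel -> none; helper crop"""
    a=d['pixels'][int(row)-rad:int(row)+rad,int(col)-rad:int(col)+rad]
    return cv2.resize(cv2.cvtColor(a,cv2.COLOR_RGB2BGR),None,fx=8,fy=8,interpolation=cv2.INTER_CUBIC)
def marea(d,label,zt,near=None,rad=0.08):
    out=[]
    for m in finder.masks_of(label,d):
        ys,xs=np.nonzero(m['pixels'])
        if len(xs)<10: continue
        pts=np.array([atz(d,y,x,zt)[:2] for y,x in zip(ys,xs)]).astype(np.float32)
        rc=cv2.minAreaRect(pts); 
        bp=cv2.boxPoints(rc); e1=bp[1]-bp[0];e2=bp[2]-bp[1]; L=e1 if np.linalg.norm(e1)>np.linalg.norm(e2) else e2
        out.append((round(m['confidence'],2),np.round(rc[0],4),np.round(sorted(rc[1]),4),round(float(np.degrees(np.arctan2(L[1],L[0]))%180),1),len(xs)))
    for o in out: print(label,*o)
    return out
E
python3 - <<'E'
from h import *
d=shot('wrist')
marea(d,'blank1',0.012);marea(d,'mag1',0.022);marea(d,'divider',0.004)
for l in ('blank1','divider','mag1'):
  for p in finder.pinpoint(l,d): print(l,round(p['confidence'],2),np.round(p['location'],1),np.round(atz(d,*p['location'],0.0),4))
r=[disc(d,258,289),disc(d,264,342),disc(d,197,430),disc(d,83,272)]
cv2.imwrite('pics/w1z.png',np.hstack(r)[:, :] if 0 else cv2.resize(np.vstack([np.hstack(r[:2]),np.hstack(r[2:])]),(600,600)))
E
```

```text
blank1 0.78 [ 0.3301 -0.3289] [0.0309 0.0432] 32.7 497
blank1 0.75 [ 0.4413 -0.4378] [0.0361 0.0468] 71.7 485
blank1 0.67 [ 0.4561 -0.3267] [0.0362 0.0412] 73.9 558
blank1 0.67 [ 0.4704 -0.2509] [0.0347 0.0366] 90.0 582
mag1 0.77 [ 0.6398 -0.2361] [0.0251 0.0505] 101.4 675
divider 0.74 [ 0.4462 -0.099 ] [0.0583 0.1498] 107.2 6386
blank1 0.94 [204.4 300. ] [ 0.4721 -0.2524  0.    ]
blank1 0.74 [316.9 282.6] [ 0.4403 -0.4393  0.    ]
blank1 0.64 [261.7 337.1] [ 0.5245 -0.3413  0.    ]
blank1 0.64 [257.  201.2] [ 0.3258 -0.3335  0.    ]
blank1 0.63 [252.7 288.8] [ 0.4541 -0.3265  0.    ]
divider 0.66 [ 82.9 274.5] [ 0.445  -0.0974  0.    ]
```

View pics/w1z.png

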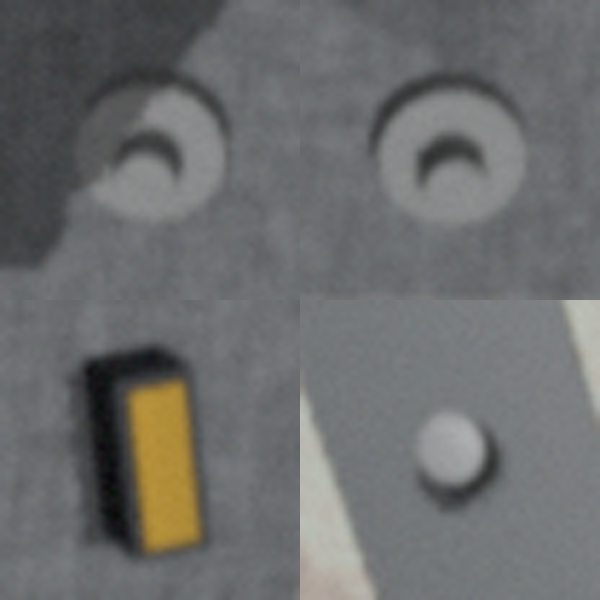

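```bash
python3 -m crank '[[0.98,0.67,0,0,0,0,1],[0.98,0.67,0,0,0,0,1],[0.98,0.67,0,0,0,0,1],[0.98,0.67,0,0,0,0,1],[0.98,0.67,0,0,0,0,1]]'; python3 - <<'E'
from h import *
st()
d=shot('wrist','w2')
marea(d,'carrier',0.052);marea(d,'vise',0.0)
for l in ('vise','jaw','crank_grip','crank_hub'):
  for p in finder.pinpoint(l,d): print(l,round(p['confidence'],2),np.round(p['location'],1),np.round(atz(d,*p['location'],0.0),4))
E
```

```text
time: 5.5
eef_pos: [0.602, -0.0578, 0.2312]
tcp_rot: [0.708, 0.706, 0.0, -0.0]
contact_force: [-0.1, -0.1, -0.2]
opening: 0.999
t 5.5 pos [ 0.602  -0.0578  0.2312] F [-0.1 -0.1 -0.2] op 0.999 q [-2.640e-01  1.340e-01  1.756e+00  1.000e-03  1.252e+00 -2.620e-01]
tool x [1.9e-03 1.0e+00 5.0e-04] y [ 1.0e+00 -1.9e-03  3.0e-04] z [ 3.e-04  5.e-04 -1.e+00]
carrier 0.63 [ 0.6045 -0.0576] [0.069  0.1703] 90.4 8646
vise 0.53 [0.6077 0.1351] [0.     0.1875] 179.9 157
```

View pics/w2.png

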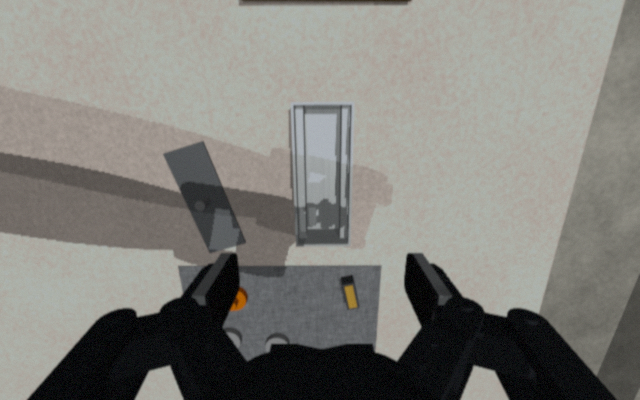

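Carrier centred at (0.6045, -0.0576), and its measured 69×170 mm matches the given size. Descending to grasp it.

```bash
python3 -m crank '[[0,0.016,-0.0,0,0,0,1],[0,0.016,1,0,0,0,1],[0,0.016,1,0,0,0,1],[0,0.016,1,0,0,0,1],[0,0.016,1,0,0,0,1],[0,0.016,1,0,0,0,1]]'; python3 -c "
from h import *
st(); shift([0.6045,-0.0576,0.026],0.007)"
```

```text
time: 6.45
eef_pos: [0.6031, -0.0599, 0.0813]
tcp_rot: [0.709, 0.705, -0.0, -0.001]
contact_force: [0.3, 0.0, 0.2]
opening: 1.0
t 6.45 pos [ 0.6031 -0.0599  0.0813] F [0.3 0.  0.2] op 1.0 q [-0.266  0.302  1.853 -0.     0.989 -0.261]
tool x [5.1e-03 1.0e+00 4.0e-04] y [ 1.     -0.0051 -0.0016] z [-1.6e-03  4.0e-04 -1.0e+00]
shift [0.0151 0.0101 0.3686] turn [-0.001  -0.0003 -0.0077]
```

```bash
python3 -m crank '[[0.015,0.01,0.2,0,0,-0.008,1],[0.015,0.01,0.37,0,0,-0.008,1],[0.015,0.01,0.37,0,0,-0.008,1],[0.015,0.01,0.37,0,0,-0.008,1],[0.015,0.01,0.37,0,0,-0.008,0.6],[0.015,0.01,0.37,0,0,-0.008,0.6],[0.015,0.01,0.37,0,0,-0.008,0.6],[0.015,0.01,0.37,0,0,-0.008,0.6],[0.015,0.01,0.37,0,0,-0.008,0.6],[0.015,0.01,0.37,0,0,-0.008,0.6]]' 60; python3 -c "
from h import *
st()"
```

```text
time: 7.45
eef_pos: [0.607, -0.0581, 0.0296]
tcp_rot: [0.704, 0.71, 0.001, 0.002]
contact_force: [-1.3, 1.6, 7.4]
opening: 0.778
t 7.45 pos [ 0.607  -0.0581  0.0296] F [-1.3  1.6  7.4] op 0.778 q [-0.262  0.382  1.861 -0.     0.894 -0.269]
tool x [-0.0079  1.     -0.0015] y [1.     0.0079 0.0046] z [ 0.0046 -0.0015 -1.    ]
```

```bash
python3 -m crank '[[0,0,-0.2,0,0,0,0.6],[0,0,-0.5,0,0,0,0.6],[0,0,-0.8,0,0,0,0.6],[0,0,-1,0,0,0,0.6],[0,0,-1,0,0,0,0.6],[0.2,0,-1,0,0,0,0.6]]'; python3 - <<'E'
from h import *
st()
d=shot('wrist','w3');
for l in ('vise','jaw','crank_grip','crank_hub'):
  for p in finder.pinpoint(l,d): print(l,round(p['confidence'],2),np.round(p['location'],1),np.round(atz(d,*p['location'],0.0),4))
st()
E
```

```text
time: 8.05
eef_pos: [0.605, -0.0298, 0.1765]
tcp_rot: [0.706, 0.709, 0.0, 0.002]
contact_force: [-0.4, 0.9, -4.1]
opening: 0.774
t 8.05 pos [ 0.605  -0.0298  0.1765] F [-0.4  0.9 -4.1] op 0.774 q [-0.216  0.184  1.802 -0.002  1.152 -0.219]
tool x [-0.0041  1.     -0.0021] y [1.     0.0041 0.0025] z [ 0.0025 -0.0021 -1.    ]
t 8.3 pos [ 0.6035 -0.0273  0.1738] F [-0.8  0.5 -3.1] op 0.777 q [-2.130e-01  1.870e-01  1.805e+00 -1.000e-03  1.153e+00 -2.210e-01]
tool x [-8.3e-03  1.0e+00  2.0e-04] y [ 1.      0.0083 -0.0031] z [-3.1e-03  2.0e-04 -1.0e+00]
```

View pics/w3.png

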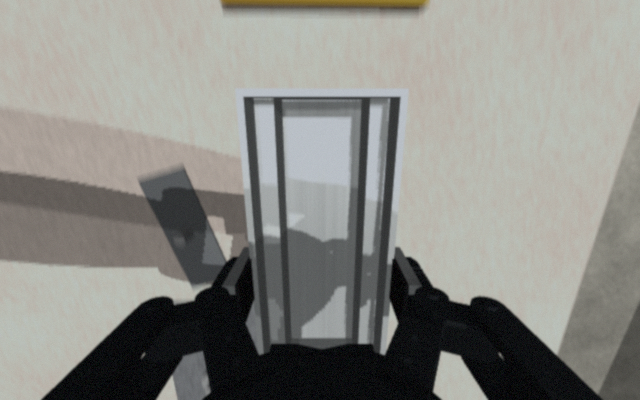

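```bash
python3 - <<'E'
from h import *
d=shot('top','top1');e=shot('side','side1')
for n,r,c in(('fj back L',116.2,222),('fj back R',116.2,258.3)): print(n,np.round(atz(d,r,c,0.086),4))
# side0z: scale4 offset(230,100): fixed jaw top corners
for n,c,r in (('fj a',440,97),('fj b',471,84),('fj c',527,155),('mj far-left',305,140),('mj',331,134),('mj3',378,212)): print(n,np.round(atz(e,100+r/4,230+c/4,0.086),4))
a=d['pixels'][100:215,200:280];b=e['pixels'][110:190,265:375]
cv2.imwrite('pics/tz.png',cv2.cvtColor(cv2.resize(a,None,fx=5,fy=5,interpolation=cv2.INTER_CUBIC),cv2.COLOR_RGB2BGR))
cv2.imwrite('pics/sz.png',cv2.cvtColor(cv2.resize(b,None,fx=7,fy=7,interpolation=cv2.INTER_CUBIC),cv2.COLOR_RGB2BGR))
E
```

```text
fj back L [0.6801 0.2595 0.086 ]
fj back R [0.682  0.1584 0.086 ]
fj a [0.6542 0.2509 0.086 ]
fj b [0.6827 0.2543 0.086 ]
fj c [0.6831 0.1639 0.086 ]
mj far-left [0.541  0.2508 0.086 ]
mj [0.5613 0.2485 0.086 ]
mj3 [0.5578 0.157  0.086 ]
```

View pics/tz.png

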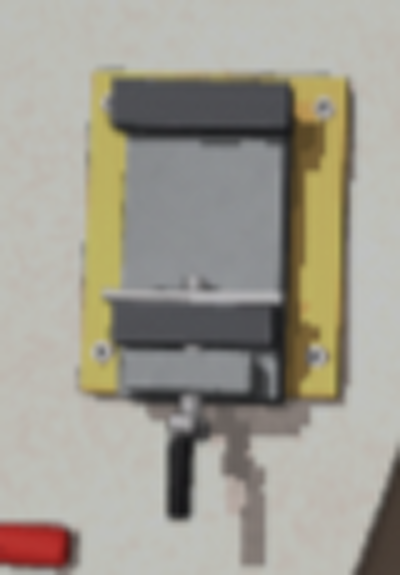

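View pics/sz.png

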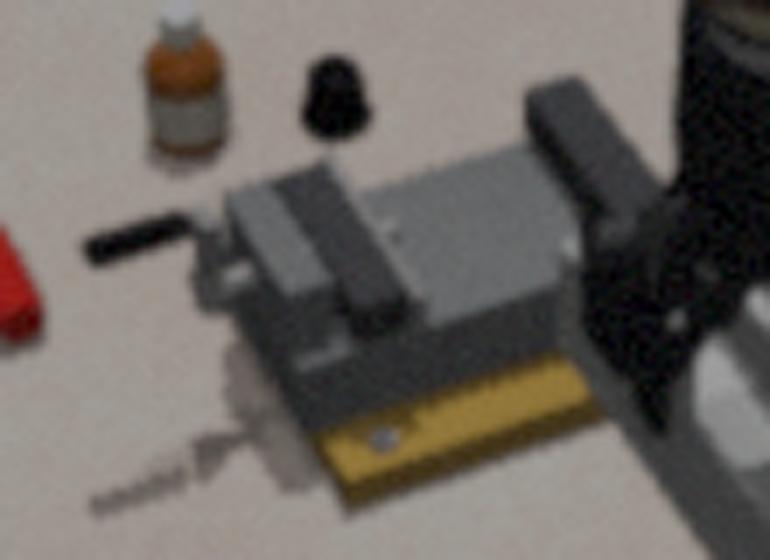

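```bash
python3 - <<'E'
from h import *
import pickle
d=shot('top')
G=lambda x,y,z:atz(d,100+y/5,200+x/5,z)
for nm,a,b,z in (('plateL',(95,70),(80,392),.008),('plateR',(351,78),(336,400),.008),('plate back',(95,70),(351,78),.008),('plate front',(80,392),(336,400),.008),('fj back',(112,79),(290,84),.086),('mj front',(105,294),(280,299),.086),('grip',(178,432),(177,518),.119),('arm-side',(120,350),(255,352),.096)):
    p,q=G(*a,z),G(*b,z); v=q-p; print(nm,np.round(p[:2],4),np.round(q[:2],4),'ang',round(np.degrees(np.arctan2(v[1],v[0])),2),'mid',np.round((p+q)/2,4)[:2])
E
```

```text
plateL [0.7061 0.2847] [0.5139 0.2869] ang 179.34 mid [0.61   0.2858]
plateR [0.7041 0.1332] [0.5116 0.1373] ang 178.78 mid [0.6079 0.1352]
plate back [0.7061 0.2847] [0.7041 0.1332] ang -90.74 mid [0.7051 0.209 ]
plate front [0.5139 0.2869] [0.5116 0.1373] ang -90.88 mid [0.5128 0.2121]
fj back [0.6813 0.2584] [0.6803 0.1592] ang -90.56 mid [0.6808 0.2088]
mj front [0.5599 0.2582] [0.5588 0.1615] ang -90.68 mid [0.5594 0.2098]
grip [0.4806 0.2098] [0.4344 0.2089] ang -178.89 mid [0.4575 0.2094]
arm-side [0.5275 0.2469] [0.5276 0.173 ] ang -89.91 mid [0.5276 0.21  ]
```

```bash
python3 -m crank '[[0.3,0,0,0,0,0,0.6],[0.6,0,0,0,0,0.01,0.6],[0.8,0,0,0,0,0.01,0.6],[0.8,0,0,0,0,0.01,0.6],[0.8,0,0,0,0,0.01,0.6]]'; python3 -c "
from h import *
st(); shift([0.613,0.209,0.15],-0.014)"
```

```text
time: 8.95
eef_pos: [0.6036, 0.0926, 0.1755]
tcp_rot: [0.709, 0.705, -0.0, 0.0]
contact_force: [-0.6, -1.5, -3.2]
opening: 0.78
t 8.95 pos [0.6036 0.0926 0.1755] F [-0.6 -1.5 -3.2] op 0.78 q [-1.300e-02  1.970e-01  1.789e+00 -1.000e-03  1.156e+00 -6.000e-03]
tool x [ 6.8e-03  1.0e+00 -7.0e-04] y [ 1.0e+00 -6.8e-03 -3.0e-04] z [-3.e-04 -7.e-04 -1.e+00]
shift [0.7764 0.0576 0.1695] turn [-0.0002  0.0004  0.0046]
```

```bash
python3 -m crank '[[0.3,0.03,0,0,0,0.004,0.6],[0.6,0.058,0,0,0,0.004,0.6],[0.776,0.058,0,0,0,0.004,0.6],[0.776,0.058,0,0,0,0.004,0.6],[0.776,0.058,0.1,0,0,0.004,0.6],[0.776,0.058,0.17,0,0,0.004,0.6]]'; python3 -c "
from h import *
st(); shift([0.613,0.209,0.10],-0.014)
shot('wrist','w4');shot('side','side2')"
```

```text
time: 9.55
eef_pos: [0.6131, 0.207, 0.1486]
tcp_rot: [0.713, 0.701, -0.001, -0.0]
contact_force: [-0.6, 0.1, -4.3]
opening: 0.776
t 9.55 pos [0.6131 0.207  0.1486] F [-0.6  0.1 -4.3] op 0.776 q [ 1.690e-01  3.020e-01  1.714e+00 -1.000e-03  1.127e+00  1.860e-01]
tool x [ 1.610e-02  9.999e-01 -9.000e-04] y [ 0.9999 -0.0161 -0.0014] z [-1.4e-03 -9.0e-04 -1.0e+00]
shift [ 1.390e-02 -2.000e-04  3.237e-01] turn [-0.0009  0.0006 -0.0013]
```

View pics/w4.png

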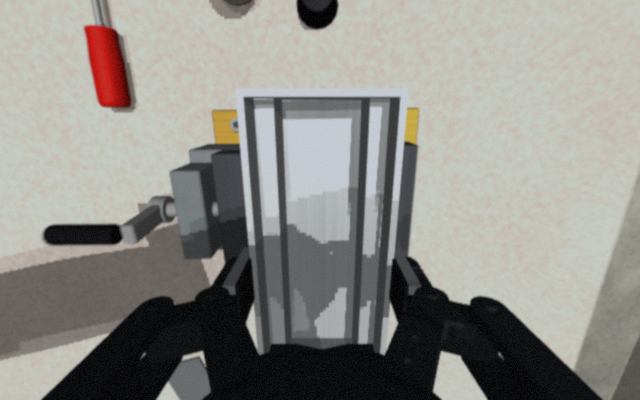

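View pics/side2.png

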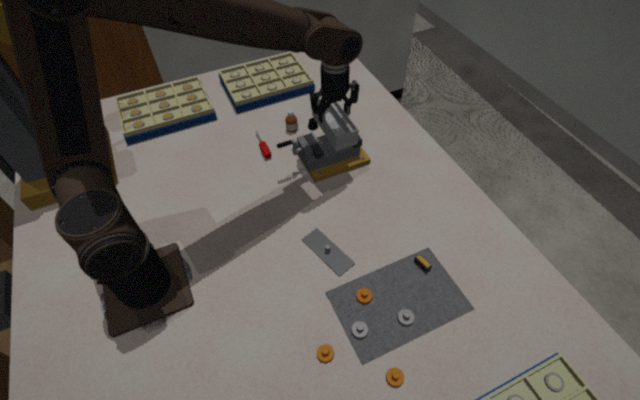

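Side view: the arm is now clear of the bench, showing only two silver blanks. One of them was knocked to (330,359). Lowering the carrier.

```bash
python3 -c "
from h import *
d=shot('wrist')
print(atz(d,235,83,.119),atz(d,235,48,.119),atz(d,235,122,.119))"
python3 -m crank '[[0.014,0,0.1,0,0,0,0.6],[0.014,0,0.2,0,0,0,0.6],[0.014,0,0.3,0,0,0,0.6],[0.014,0,0.34,0,0,0,0.6],[0.014,0,0.36,0,0,0,0.6],[0.014,0,0.37,0,0,0,0.6],[0.014,0,0.38,0,0,0,0.6],[0.014,0,0.38,0,0,0,0.6]]'; python3 -c "
from h import *
st()"
```

```text
[0.45698334 0.20876168 0.119     ] [0.43406635 0.2090381  0.119     ] [0.48246003 0.20845438 0.119     ]
time: 10.5
eef_pos: [0.6137, 0.2111, 0.0939]
tcp_rot: [0.712, 0.702, 0.0, 0.0]
contact_force: [-1.0, -0.5, -3.4]
opening: 0.779
t 10.5 pos [0.6137 0.2111 0.0939] F [-1.  -0.5 -3.4] op 0.779 q [0.175 0.368 1.74  0.    1.033 0.189]
tool x [1.410e-02 9.999e-01 2.000e-04] y [ 0.9999 -0.0141  0.001 ] z [ 1.e-03  2.e-04 -1.e+00]
```

```bash
python3 -m crank '[[0,0,0.015,0,0,0,0.6],[0,0,0.03,0,0,0,0.6],[0,0,0.03,0,0,0,0.6]]'; python3 -c "
from h import *
st()"
```

```text
time: 10.8
eef_pos: [0.6141, 0.2112, 0.0917]
tcp_rot: [0.712, 0.702, 0.001, 0.0]
contact_force: [-3.5, -1.3, 5.5]
opening: 0.78
t 10.8 pos [0.6141 0.2112 0.0917] F [-3.5 -1.3  5.5] op 0.78 q [ 0.175  0.371  1.74  -0.     1.029  0.19 ]
tool x [1.410e-02 9.999e-01 2.000e-04] y [ 0.9999 -0.0141  0.0014] z [ 1.4e-03  1.0e-04 -1.0e+00]
```

```bash
python3 -m crank '[[0,0,0,0,0,0,1],[0,0,0,0,0,0,1],[0,0,0,0,0,0,1],[0,0,-0.1,0,0,0,1],[0,0,-0.3,0,0,0,1],[0,0,-0.6,0,0,0,1],[-0.1,0,-0.9,0,0,0,1],[-0.1,-0.2,-0.9,0,0,0,1]]'; python3 -c "
from h import *
st()
d=shot('wrist','w5');shot('top','top2')
marea(d,'carrier',0.114)"
```

```text
time: 11.6
eef_pos: [0.5893, 0.1957, 0.2347]
tcp_rot: [0.713, 0.701, 0.007, 0.006]
contact_force: [-0.2, 0.2, 0.2]
opening: 0.999
t 11.6 pos [0.5893 0.1957 0.2347] F [-0.2  0.2  0.2] op 0.999 q [ 1.580e-01  1.560e-01  1.724e+00 -1.000e-03  1.243e+00  1.740e-01]
tool x [0.0161 0.9999 0.0024] y [ 0.9997 -0.0162  0.0187] z [ 0.0188  0.0021 -0.9998]
carrier 0.9 [0.615  0.2121] [0.0686 0.1701] 89.2 12971
```

View pics/w5.png

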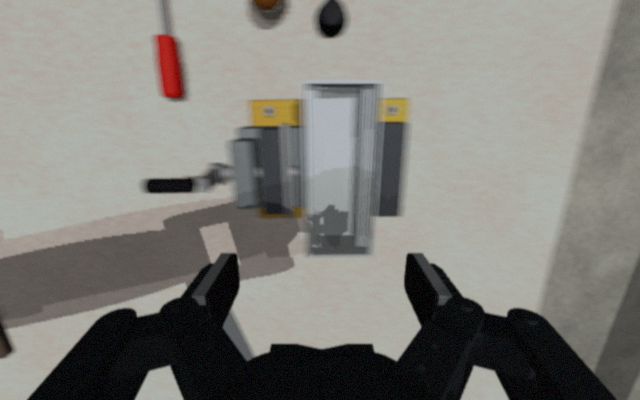

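```bash
python3 -c "
from h import *
st(); shift([0.446,0.2095,0.20],1.557)"
```

```text
t 11.75 pos [0.5826 0.1965 0.2256] F [ 0.7 -0.4 -0.4] op 0.999 q [0.16  0.159 1.738 0.    1.243 0.174]
tool x [1.390e-02 9.999e-01 5.000e-04] y [ 0.9999 -0.0139  0.0022] z [ 2.2e-03  4.0e-04 -1.0e+00]
shift [ 0.0738 -0.912   0.1686] turn [ 9.000e-04 -1.300e-03  9.999e-01]
```

View pics/top2.png

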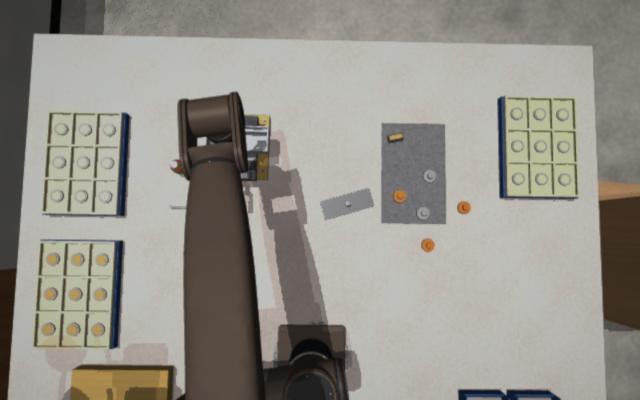

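```bash
python3 -m crank '[[0.07,-0.3,0,0,0,-0.1,1],[0.07,-0.6,0,0,0,-0.2,1],[0.07,-0.91,0.05,0,0,-0.4,1],[0.07,-0.91,0.05,0,0,-1,1],[0.07,-0.91,0.05,0,0,-1,1],[0.07,-0.91,0.05,0,0,-1,1],[0.07,-0.91,0.05,0,0,-1,1],[0.07,-0.91,0.05,0,0,-1,1],[0.07,-0.91,0.05,0,0,-1,1],[0.07,-0.91,0.05,0,0,-1,1],[0.07,-0.91,0.05,0,0,-1,1],[0.07,-0.91,0.05,0,0,-1,1]]'; python3 - <<'E'
from h import *
st()
d=shot('wrist','w6'); shift([0.446,0.209,0.105],1.557)
for l in ('crank_hub','crank_grip'):
  for p in finder.pinpoint(l,d)[:2]: print(l,round(p['confidence'],2),p['location'],atz(d,*p['location'],0.119 if 'grip' in l else .077))
E
```

```text
time: 12.95
eef_pos: [0.447, 0.2089, 0.2159]
tcp_rot: [0.007, 1.0, -0.0, -0.0]
contact_force: [0.7, 0.4, 0.0]
opening: 0.997
t 12.95 pos [0.447  0.2089 0.2159] F [0.7 0.4 0. ] op 0.997 q [ 0.231 -0.108  2.028 -0.     1.222 -1.325]
tool x [-9.999e-01  1.430e-02  9.000e-04] y [ 1.430e-02  9.999e-01 -3.000e-04] z [-9.e-04 -3.e-04 -1.e+00]
shift [0.0056 0.0009 0.7394] turn [-0.0002 -0.0005 -0.0012]
crank_grip 0.72 [207.0, 321.9] [0.45194841 0.20895097 0.119     ]
```

View pics/w6.png

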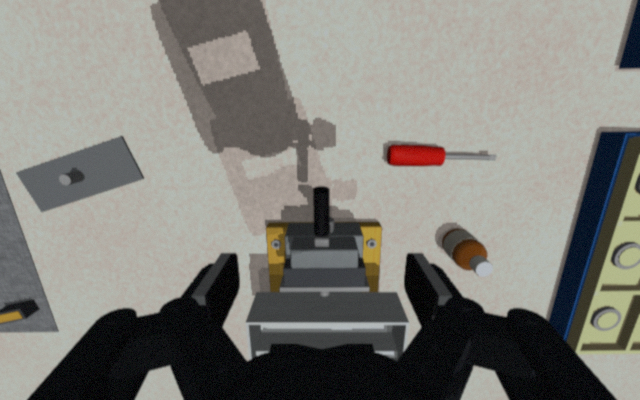

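```bash
python3 -m crank '[[0,0,0.3,0,0,0,1],[0,0,0.6,0,0,0,1],[0,0,0.74,0,0,0,1],[0,0,0.74,0,0,0,1],[0,0,0.74,0,0,0,0.0],[0,0,0.74,0,0,0,0.0],[0,0,0.74,0,0,0,0],[0,0,0.74,0,0,0,0],[0,0,0.74,0,0,0,0],[0,0,0.74,0,0,0,0],[0,0,0.74,0,0,0,0]]' 30; python3 - <<'E'
from h import *
st()
d=shot('wrist','w7')
E
```

```text
time: 14.2
eef_pos: [0.4472, 0.209, 0.1063]
tcp_rot: [0.007, 1.0, 0.0, 0.001]
contact_force: [-1.3, -1.2, 5.5]
opening: 0.149
t 14.2 pos [0.4472 0.209  0.1063] F [-1.3 -1.2  5.5] op 0.149 q [ 0.231  0.029  2.114 -0.     0.997 -1.325]
tool x [-0.9999  0.0139 -0.0012] y [1.390e-02 9.999e-01 1.000e-04] z [ 1.2e-03  1.0e-04 -1.0e+00]
```

View pics/w7.png

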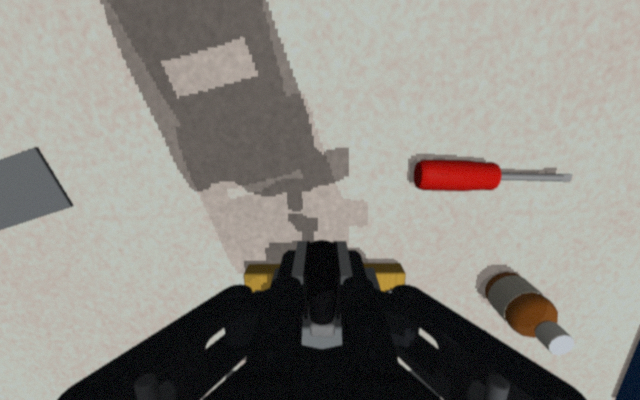

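```bash
python3 -m crank '[[0,-0.049,0.004,0,0,0,0],[0,-0.096,0.017,0,0,0,0],[0,-0.14,0.0375,0,0,0,0],[0,-0.18,0.0655,0,0,0,0],[0,-0.214,0.1,0,0,0,0],[0,-0.242,0.14,0,0,0,0],[0,-0.263,0.184,0,0,0,0],[0,-0.276,0.231,0,0,0,0],[0,-0.28,0.28,0,0,0,0],[0,-0.28,0.28,0,0,0,0]]'; python3 -c "
from h import *
st()"
```

```text
time: 15.25
eef_pos: [0.4471, 0.1687, 0.0627]
tcp_rot: [0.008, 1.0, 0.003, 0.002]
contact_force: [3.9, 11.6, -3.2]
opening: 0.146
t 15.25 pos [0.4471 0.1687 0.0627] F [ 3.9 11.6 -3.2] op 0.146 q [ 0.145  0.065  2.173  0.007  0.9   -1.413]
tool x [-0.9999  0.0169 -0.0033] y [0.0169 0.9998 0.0058] z [ 0.0034  0.0058 -1.    ]
```

```bash
python3 -m crank '[[0,0.0225,0.0725,0,0,0,0],[0,0.05,0.14,0,0,0,0],[0,0.095,0.198,0,0,0,0],[0,0.153,0.2425,0,0,0,0],[0,0.22,0.27,0,0,0,0],[0,0.293,0.28,0,0,0,0],[0,0.293,0.28,0,0,0,0]]'; python3 -c "
from h import *
st()
shot('side','side3')"
```

```text
time: 15.95
eef_pos: [0.4476, 0.2114, 0.0221]
tcp_rot: [0.006, 1.0, -0.0, 0.0]
contact_force: [-1.0, 2.9, 10.5]
opening: 0.147
t 15.95 pos [0.4476 0.2114 0.0221] F [-1.   2.9 10.5] op 0.147 q [ 2.360e-01  1.800e-01  2.140e+00 -1.000e-03  8.220e-01 -1.321e+00]
tool x [-9.999e-01  1.300e-02 -6.000e-04] y [ 1.300e-02  9.999e-01 -4.000e-04] z [ 6.e-04 -5.e-04 -1.e+00]
```

```bash
python3 -c "
import cv2
a=cv2.imread('pics/side3.png');cv2.imwrite('pics/side3z.png',cv2.resize(a[60:220,230:430],None,fx=4,fy=4))"
```

```text
(no output)
```

View pics/side3z.png

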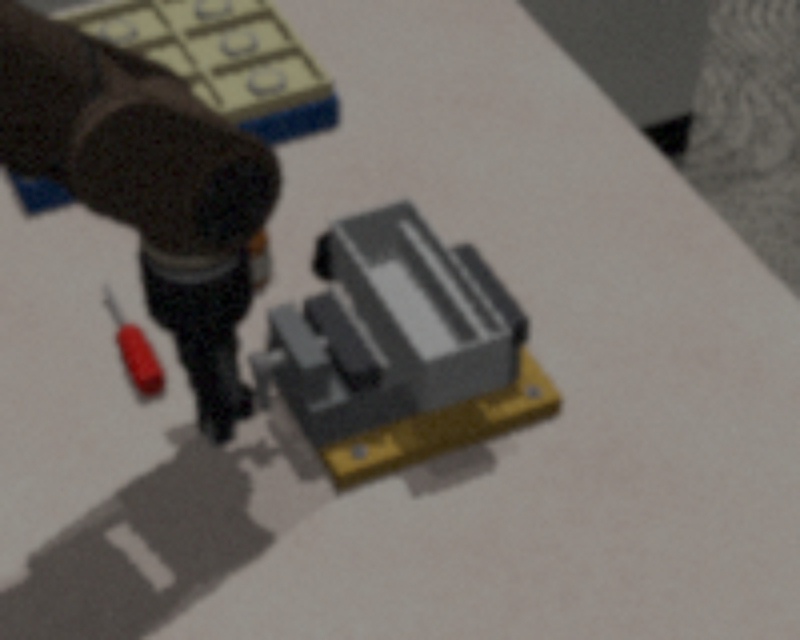

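```bash
python3 -m crank '[[0,0.0725,-0.016,0,0,0,0],[0,0.14,-0.044,0,0,0,0],[0,0.198,-0.089,0,0,0,0],[0,0.2425,-0.147,0,0,0,0],[0,0.27,-0.214,0,0,0,0],[0,0.28,-0.287,0,0,0,0],[0,0.27,-0.359,0,0,0,0],[0,0.2425,-0.427,0,0,0,0],[0,0.198,-0.485,0,0,0,0],[0,0.14,-0.529,0,0,0,0],[0,0.0725,-0.557,0,0,0,0],[0,0,-0.567,0,0,0,0]]'; python3 -c "
from h import *
st()"
```

```text
time: 17.2
eef_pos: [0.4472, 0.2107, 0.1066]
tcp_rot: [0.007, 1.0, 0.001, 0.001]
contact_force: [7.0, 3.5, -7.2]
opening: 0.152
t 17.2 pos [0.4472 0.2107 0.1066] F [ 7.   3.5 -7.2] op 0.152 q [ 2.340e-01  3.000e-02  2.113e+00  1.000e-03  9.970e-01 -1.323e+00]
tool x [-0.9999  0.0143 -0.0017] y [0.0143 0.9999 0.0012] z [ 0.0017  0.0012 -1.    ]
```

```bash
python3 -m crank '[[0,-0.0725,0.0095,0,0,0,0],[0,-0.14,0.0375,0,0,0,0],[0,-0.198,0.082,0,0,0,0],[0,-0.2425,0.14,0,0,0,0],[0,-0.27,0.2075,0,0,0,0],[0,-0.28,0.28,0,0,0,0],[0,-0.27,0.3525,0,0,0,0],[0,-0.2425,0.42,0,0,0,0],[0,-0.198,0.478,0,0,0,0],[0,-0.14,0.5225,0,0,0,0],[0,-0.0725,0.55,0,0,0,0],[0,0,0.56,0,0,0,0]]'; python3 -c "
from h import *
st()"
python3 -m crank '[[0,0.0725,-0.0095,0,0,0,0],[0,0.14,-0.0375,0,0,0,0],[0,0.198,-0.082,0,0,0,0],[0,0.2425,-0.14,0,0,0,0],[0,0.27,-0.2075,0,0,0,0],[0,0.28,-0.28,0,0,0,0],[0,0.27,-0.3525,0,0,0,0],[0,0.2425,-0.42,0,0,0,0],[0,0.198,-0.478,0,0,0,0],[0,0.14,-0.5225,0,0,0,0],[0,0.0725,-0.55,0,0,0,0],[0,0,-0.56,0,0,0,0]]'; python3 -c "
from h import *
st()
shot('side','side4')
import cv2
a=cv2.imread('pics/side4.png');cv2.imwrite('pics/side4z.png',cv2.resize(a[60:220,230:430],None,fx=4,fy=4))"
```

```text
time: 18.4
eef_pos: [0.4473, 0.211, 0.0222]
tcp_rot: [0.006, 1.0, -0.001, 0.0]
contact_force: [3.3, -3.7, 8.8]
opening: 0.152
t 18.4 pos [0.4473 0.211  0.0222] F [ 3.3 -3.7  8.8] op 0.152 q [ 0.236  0.179  2.141 -0.003  0.822 -1.32 ]
tool x [-9.999e-01  1.300e-02 -7.000e-04] y [ 0.013   0.9999 -0.0019] z [ 7.0e-04 -1.9e-03 -1.0e+00]
time: 19.6
eef_pos: [0.4471, 0.2118, 0.1065]
tcp_rot: [0.007, 1.0, 0.001, 0.001]
contact_force: [6.3, 3.2, -3.3]
opening: 0.147
t 19.6 pos [0.4471 0.2118 0.1065] F [ 6.3  3.2 -3.3] op 0.147 q [ 2.360e-01  3.100e-02  2.112e+00  1.000e-03  9.970e-01 -1.322e+00]
tool x [-0.9999  0.0137 -0.0017] y [0.0136 0.9999 0.0017] z [ 0.0017  0.0016 -1.    ]
```

View pics/side4z.png

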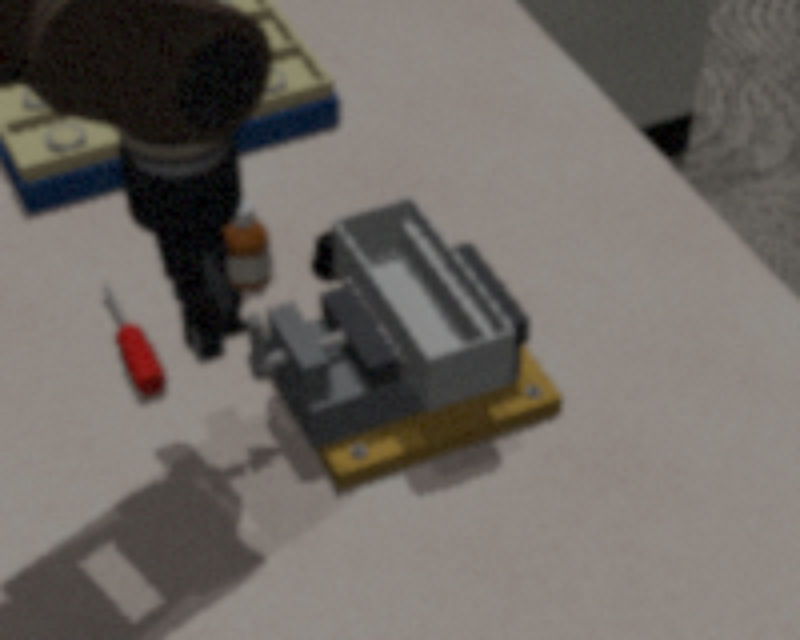

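```bash
python3 -m crank '[[0,-0.0725,0.0095,0,0,0,0],[0,-0.14,0.0375,0,0,0,0],[0,-0.198,0.082,0,0,0,0],[0,-0.2425,0.14,0,0,0,0],[0,-0.27,0.2075,0,0,0,0],[0,-0.28,0.28,0,0,0,0],[0,-0.27,0.3525,0,0,0,0],[0,-0.2425,0.42,0,0,0,0],[0,-0.2425,0.42,0,0,0,0]]'; python3 -c "
from h import *
st()"
```

```text
time: 20.55
eef_pos: [0.4469, 0.1752, 0.0423]
tcp_rot: [0.007, 1.0, 0.001, 0.001]
contact_force: [7.5, 4.0, -0.5]
opening: 0.149
t 20.55 pos [0.4469 0.1752 0.0423] F [ 7.5  4.  -0.5] op 0.149 q [ 1.610e-01  1.090e-01  2.173e+00  2.000e-03  8.580e-01 -1.396e+00]
tool x [-0.9999  0.015  -0.002 ] y [0.015  0.9999 0.002 ] z [ 0.0021  0.0019 -1.    ]
```

```bash
python3 -m crank '[[0,0.013,0.021,0,0,0,0],[0,0.028,0.04,0,0,0,0],[0,0.0445,0.058,0,0,0,0],[0,0.0445,0.058,0,0,0,0]]'; python3 -c "
from h import *
st()"
python3 -m crank '[[0,0.018,0.0165,0,0,0,0],[0,0.018,0.0165,0,0,0,0]]'; python3 -c "
from h import *
st()"
```

```text
time: 20.95
eef_pos: [0.447, 0.1815, 0.0344]
tcp_rot: [0.007, 1.0, 0.0, 0.001]
contact_force: [5.6, 3.0, 0.6]
opening: 0.15
t 20.95 pos [0.447  0.1815 0.0344] F [5.6 3.  0.6] op 0.15 q [ 1.750e-01  1.290e-01  2.168e+00  1.000e-03  8.420e-01 -1.382e+00]
tool x [-0.9999  0.0142 -0.0016] y [1.420e-02 9.999e-01 7.000e-04] z [ 1.6e-03  7.0e-04 -1.0e+00]
time: 21.15
eef_pos: [0.447, 0.1841, 0.0321]
tcp_rot: [0.007, 1.0, 0.0, 0.001]
contact_force: [5.5, 1.6, 3.1]
opening: 0.149
t 21.15 pos [0.447  0.1841 0.0321] F [5.5 1.6 3.1] op 0.149 q [ 0.18   0.136  2.166  0.     0.838 -1.376]
tool x [-0.9999  0.0142 -0.0016] y [1.420e-02 9.999e-01 5.000e-04] z [ 1.6e-03  5.0e-04 -1.0e+00]
```

```bash
python3 -m crank '[[0,0.0194,0.0149,0,0,0,0],[0,0.0194,0.0149,0,0,0,0]]'; 
python3 -m crank '[[0,0.0206,0.0131,0,0,0,0],[0,0.0206,0.0131,0,0,0,0]]'; 
python3 -m crank '[[0,0.0217,0.011,0,0,0,0],[0,0.0217,0.011,0,0,0,0]]'
```

```text
time: 21.35
eef_pos: [0.447, 0.187, 0.0299]
tcp_rot: [0.007, 1.0, 0.0, 0.001]
contact_force: [5.4, 1.2, 3.4]
opening: 0.146
time: 21.55
eef_pos: [0.4471, 0.1897, 0.0282]
tcp_rot: [0.007, 1.0, -0.0, 0.001]
contact_force: [4.8, -0.8, 5.0]
opening: 0.145
time: 21.75
eef_pos: [0.4471, 0.1923, 0.0267]
tcp_rot: [0.006, 1.0, -0.001, 0.0]
contact_force: [4.4, -3.5, 7.2]
opening: 0.15
```

```bash
python3 -m crank '[[0,0.0225,0.0093,0,0,0,0],[0,0.0225,0.0093,0,0,0,0]]'; 
python3 -c "
from h import *
st();d=shot('side','side5')
import cv2
a=cv2.imread('pics/side5.png');cv2.imwrite('pics/side5z.png',cv2.resize(a[60:220,230:430],None,fx=4,fy=4))"
```

```text
time: 21.95
eef_pos: [0.4472, 0.195, 0.0254]
tcp_rot: [0.006, 1.0, -0.002, 0.0]
contact_force: [4.1, -5.8, 9.3]
opening: 0.153
t 21.95 pos [0.4472 0.195  0.0254] F [ 4.1 -5.8  9.3] op 0.153 q [ 0.205  0.16   2.155 -0.005  0.827 -1.35 ]
tool x [-9.999e-01  1.230e-02 -2.000e-04] y [ 0.0123  0.9999 -0.0039] z [ 2.0e-04 -3.9e-03 -1.0e+00]
```

View pics/side5z.png

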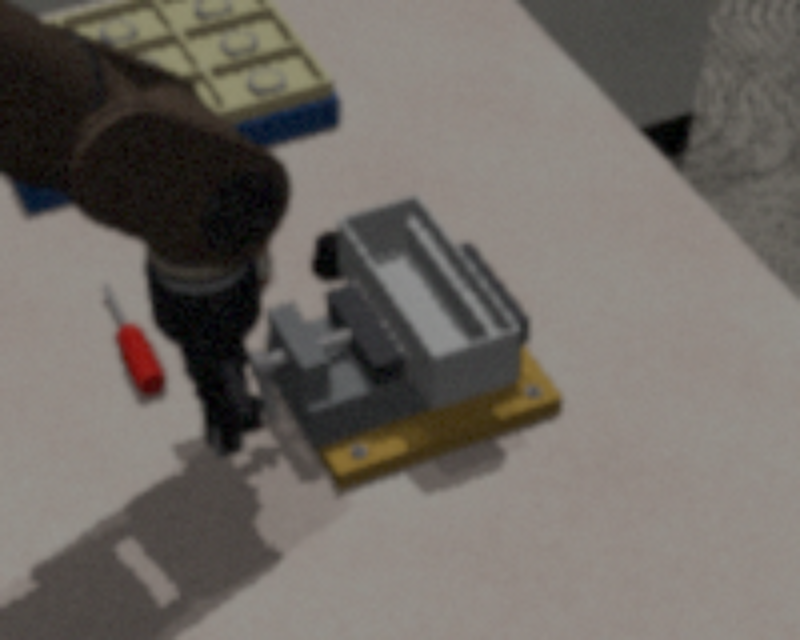

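```bash
python3 -m crank '[[0,0.016,0.004,0,0,0,0],[0,0.016,0.004,0,0,0,0],[0,0.016,0.004,0,0,0,0]]'
```

```text
time: 22.3
eef_pos: [0.4471, 0.1967, 0.0248]
tcp_rot: [0.006, 1.0, -0.003, -0.0]
contact_force: [3.6, -8.2, 9.9]
opening: 0.149
```

```bash
python3 -m crank '[[0,0,0,0,0,0,0.6],[0,0,0,0,0,0,0.6],[0,0,0,0,0,0,0.6],[0,0,-0.3,0,0,0,0.6],[0,0,-0.6,0,0,0,0.6],[0,0,-1,0,0,0,0.6],[0,0,-1,0,0,0,0.6]]'; python3 -m crank '[[0,-0.3,-0.3,0,0,0,0.6],[0,-0.6,-0.6,0,0,0.1,0.6],[0,-1,-0.6,0,0,0.2,0.6],[0,-1,-0.6,0,0,0.2,1],[0,-1,-0.6,0,0,0.2,1]]';python3 -c "
from h import *
st()
d=shot('top','top3');e=shot('side','side6')
marea(d,'carrier',.114);marea(e,'carrier',.114);marea(d,'blank1',.012);marea(e,'blank1',.012);marea(d,'jaw',.086)"
```

```text
time: 23.0
eef_pos: [0.4486, 0.1998, 0.1797]
tcp_rot: [0.007, 1.0, 0.001, 0.004]
contact_force: [0.6, 0.3, 1.3]
opening: 0.6
time: 23.5
eef_pos: [0.4439, 0.0465, 0.264]
tcp_rot: [0.166, 0.986, -0.0, -0.001]
contact_force: [0.6, 0.5, -0.6]
opening: 0.916
t 23.5 pos [0.4439 0.0465 0.264 ] F [ 0.6  0.5 -0.6] op 0.916 q [-1.230e-01 -2.660e-01  2.074e+00 -1.000e-03  1.335e+00 -1.361e+00]
tool x [-0.9451  0.3268  0.0014] y [ 3.268e-01  9.451e-01 -9.000e-04] z [-1.6e-03 -4.0e-04 -1.0e+00]
carrier 0.63 [0.6193 0.2111] [0.0755 0.1755] 89.7 1714
carrier 0.7 [0.6115 0.1898] [0.0888 0.215 ] 89.3 1337
carrier 0.57 [0.5618 0.2599] [0.0179 0.0547] 66.0 74
blank1 0.7 [ 0.4409 -0.4395] [0.0352 0.0385] 90.8 141
blank1 0.76 [ 0.4207 -0.3242] [0.0361 0.0394] 62.5 245
blank1 0.56 [ 0.3287 -0.3373] [0.0366 0.0367] 109.7 260
blank1 0.55 [ 0.4396 -0.4434] [0.0334 0.0368] 59.4 260
blank1 0.54 [ 0.4694 -0.2531] [0.0385 0.0387] 64.6 208
blank1 0.52 [ 0.5297 -0.3427] [0.0363 0.0413] 35.1 234
jaw 0.59 [0.5715 0.2089] [0.0336 0.0942] 91.0 392
```

View pics/top3.png

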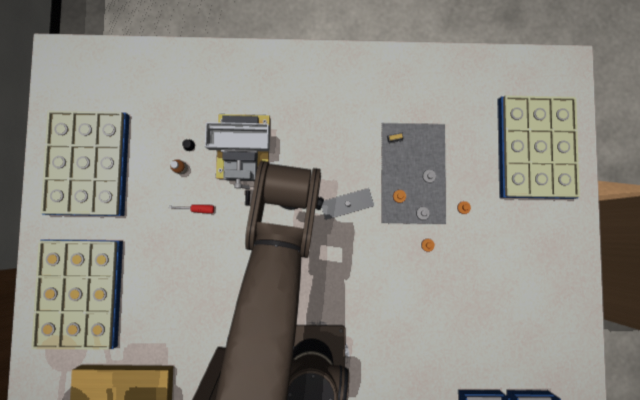

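View pics/side6.png

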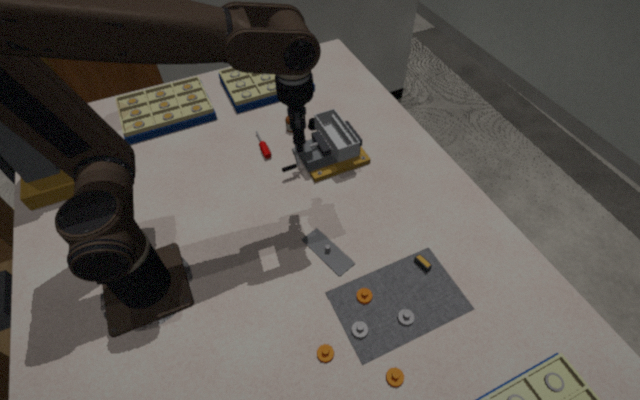

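```bash
python3 -c "
from h import *
shift([0.45,-0.324,0.20],1.2)"
```

```text
shift [-0.8387 -2.3483  0.4208] turn [-0.0002 -0.0014  0.0282]
```

```bash
python3 -m crank '[[-0.15,-0.33,0.1,0,0,0,1],[-0.35,-0.66,0.2,0,0,0,1],[-0.4,-1,0.2,0,0,0,1],[-0.4,-1,0.2,0,0,0,1]]'; python3 -m crank '[[-0.15,-0.33,0.1,0,0,0,1],[-0.35,-0.66,0.2,0,0,0,1],[-0.35,-1,0.2,0,0,0,1],[-0.35,-1,0.2,0,0,0,1],[-0.35,-1,0.2,0,0,0,1]]'; python3 - <<'E'
from h import *
st()
d=shot('wrist','w8')
marea(d,'blank1',.012)
for p in finder.pinpoint('blank1',d): print(round(p['confidence'],2),np.round(p['location'],1),np.round(atz(d,*p['location'],0.0),4))
E
```

```text
time: 24.25
eef_pos: [0.4524, -0.1149, 0.2332]
tcp_rot: [0.164, 0.986, -0.0, -0.001]
contact_force: [-1.1, 0.1, 0.3]
opening: 1.002
time: 24.75
eef_pos: [0.4539, -0.2724, 0.2036]
tcp_rot: [0.165, 0.986, 0.001, -0.001]
contact_force: [-0.3, 0.1, 0.2]
opening: 1.0
t 24.75 pos [ 0.4539 -0.2724  0.2036] F [-0.3  0.1  0.2] op 1.0 q [-0.732 -0.01   1.959  0.     1.195 -1.973]
tool x [-0.9458  0.3247  0.0014] y [3.247e-01 9.458e-01 8.000e-04] z [-0.0011  0.0012 -1.    ]
blank1 0.91 [ 0.4209 -0.32  ] [0.0355 0.0362] 133.3 768
blank1 0.74 [ 0.439  -0.4391] [0.0366 0.0424] 96.9 798
blank1 0.68 [ 0.3297 -0.3336] [0.0363 0.0382] 44.6 1037
blank1 0.62 [ 0.5289 -0.3388] [0.0376 0.0399] 161.1 687
0.91 [158.2 271.7] [ 0.415  -0.3225  0.    ]
0.86 [184.3 342.9] [ 0.4739 -0.251   0.    ]
0.71 [207.5 192.1] [ 0.4407 -0.4421  0.    ]
0.59 [ 88.9 230. ] [ 0.3272 -0.3377  0.    ]
0.55 [242.2 290.7] [ 0.527  -0.3405  0.    ]
```

View pics/w8.png

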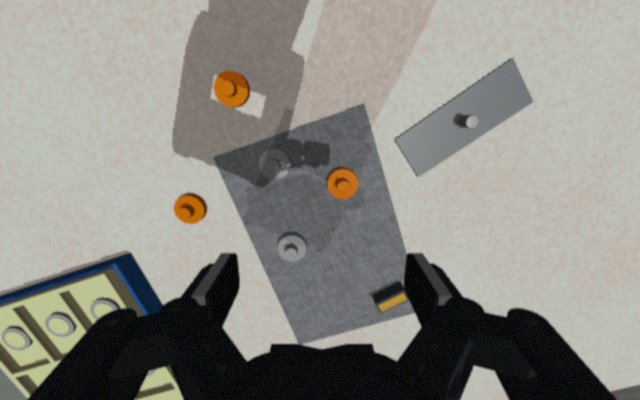

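```bash
python3 - <<'E'
from h import *
d=shot('wrist','w9')
cv2.imwrite('pics/w9z.png',cv2.resize(np.hstack([disc(d,247,291,24),disc(d,164,274,24)]),(800,400)))
E
```

```text
(no output)
```

View pics/w9z.png

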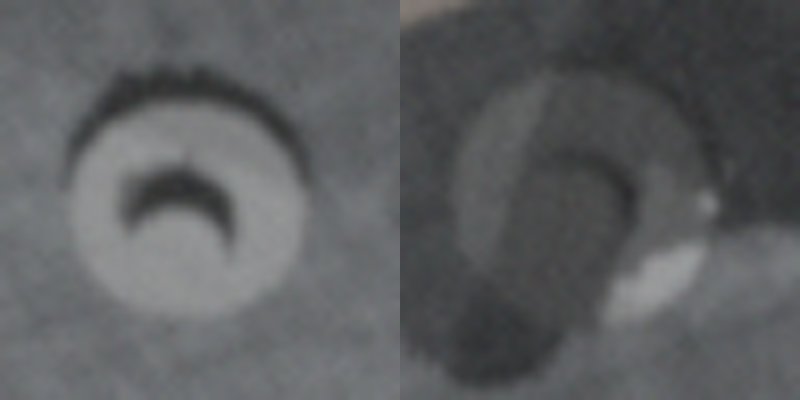

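```bash
python3 - <<'E'
from h import *
d=shot('wrist')
print(atz(d,248.2,289.8,.012),atz(d,253.6,288,.026),'A',atz(d,163.4,272.2,.012))
b=(atz(d,248.2,289.8,.012)+atz(d,253.6,288,.026))/2
shift([b[0],b[1],0.06],1.24)
E
```

```text
[ 0.53123125 -0.33878772  0.012     ] [ 0.53121959 -0.3396088   0.026     ] A [ 0.42100038 -0.31946717  0.012     ]
shift [-0.6313 -0.2756  0.9642] turn [0.0002 0.0002 0.003 ]
```

```bash
python3 -m crank '[[-0.32,-0.14,0,0,0,0,0.6],[-0.63,-0.276,0.1,0,0,0,0.6],[-0.63,-0.276,0.4,0,0,0,0.6],[-0.63,-0.276,0.7,0,0,0,0.6],[-0.63,-0.276,0.96,0,0,0,0.6],[-0.63,-0.276,0.96,0,0,0,0.6]]'; python3 - <<'E'
from h import *
st()
d=shot('wrist','w10')
shift([0.5312,-0.339,0.0145],1.24)
E
```

```text
time: 25.6
eef_pos: [0.5268, -0.3362, 0.0534]
tcp_rot: [0.163, 0.987, 0.004, -0.006]
contact_force: [-0.2, 0.8, -0.5]
opening: 0.602
t 25.6 pos [ 0.5268 -0.3362  0.0534] F [-0.2  0.8 -0.5] op 0.602 q [-0.73   0.383  1.806  0.     0.967 -1.974]
tool x [-0.9471  0.3208  0.0128] y [0.3209 0.9471 0.0056] z [-0.0103  0.0094 -0.9999]
shift [-0.0182 -0.0013  0.2861] turn [ 0.0019 -0.0042  0.0026]
```

View pics/w10.png

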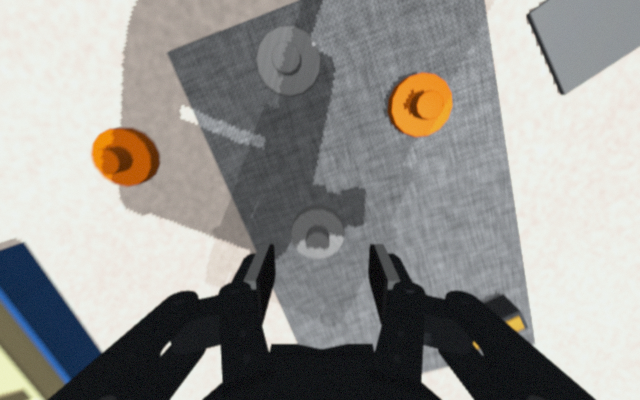

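```bash
python3 - <<'E'
from h import *
st()
d=shot('wrist')
print(atz(d,231,318,.012),atz(d,238,318,.026))
shift([0.5312,-0.339,0.0145],1.24)
E
```

```text
t 25.65 pos [ 0.5289 -0.3381  0.0574] F [-0.6 -0.5  0.6] op 0.601 q [-0.73   0.379  1.802  0.     0.968 -1.975]
tool x [-0.9471  0.3209  0.0066] y [0.3209 0.9471 0.003 ] z [-0.0053  0.0049 -1.    ]
[ 0.53285806 -0.34198742  0.012     ] [ 0.53188318 -0.34152169  0.026     ]
shift [-0.0013  0.0073  0.3078] turn [ 0.0003 -0.0004  0.0025]
```

```bash
python3 -m crank '[[-0.008,-0.003,0.15,0,0,0,0.6],[-0.008,-0.003,0.3,0,0,0,0.6],[-0.008,-0.003,0.3,0,0,0,0.6],[-0.008,-0.003,0.3,0,0,0,0],[-0.008,-0.003,0.3,0,0,0,0],[-0.008,-0.003,0.3,0,0,0,0],[-0.008,-0.003,0.3,0,0,0,0],[-0.008,-0.003,0.3,0,0,0,0],[-0.008,-0.003,0.3,0,0,0,0]]' 60; python3 -c "
from h import *
st()"
```

```text
time: 26.6
eef_pos: [0.5329, -0.343, 0.0186]
tcp_rot: [0.163, 0.987, -0.001, 0.002]
contact_force: [-0.8, 1.0, 6.8]
opening: 0.147
t 26.6 pos [ 0.5329 -0.343   0.0186] F [-0.8  1.   6.8] op 0.147 q [-0.732  0.442  1.801  0.     0.894 -1.975]
tool x [-0.9466  0.3225 -0.0041] y [ 0.3225  0.9466 -0.0014] z [ 0.0034 -0.0026 -1.    ]
```

```bash
python3 -m crank '[[0,0,-0.3,0,0,0,0],[0,0,-0.6,0,0,0,0],[-0.1,0.2,-1,0,0,0,0],[-0.2,0.5,-1.0,0,0,0,0],[-0.3,0.8,-1.0,0,0,0,0],[-0.3,0.8,-1.0,0,0,0,0]]'; python3 - <<'E'
from h import *
st()
d=shot('wrist','w11')
shift([0.62,0.253,0.18],1.557)
E
```

```text
time: 27.2
eef_pos: [0.6156, -0.2388, 0.1677]
tcp_rot: [0.161, 0.987, 0.0, 0.002]
contact_force: [-0.2, -1.6, -2.3]
opening: 0.141
t 27.2 pos [ 0.6156 -0.2388  0.1677] F [-0.2 -1.6 -2.3] op 0.141 q [-0.524  0.307  1.671  0.002  1.16  -1.772]
tool x [-0.9481  0.318  -0.004 ] y [0.318  0.9481 0.0012] z [ 4.2e-03 -2.0e-04 -1.0e+00]
shift [ 1.0102  3.126  -0.0908] turn [ 0.      0.0012 -0.1974]
```

View pics/w11.png

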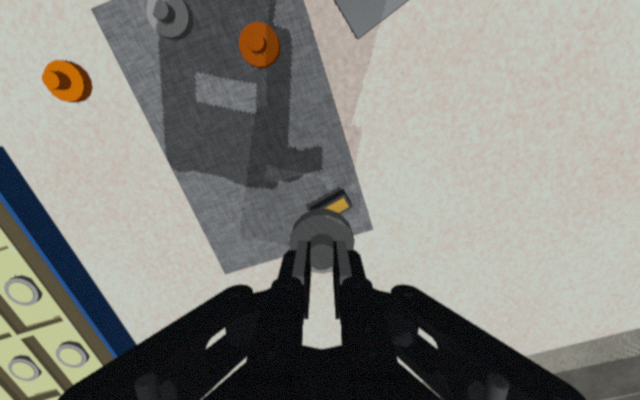

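Blank held at (238,321). Carrying it to the carrier.

```bash
python3 -m crank '[[0.1,0.3,-0.08,0,0,-0.1,0],[0.2,0.6,-0.08,0,0,-0.197,0],[0.3,1,-0.08,0,0,-0.197,0],[0.3,1,-0.08,0,0,-0.197,0]]'; python3 -m crank '[[0,0.3,0,0,0,0,0],[0,0.6,0,0,0,0,0],[0,1,0,0,0,0,0],[0,1,0,0,0,0,0]]';python3 - <<'E'
from h import *
st()
shift([0.62,0.253,0.18],1.557)
E
```

```text
time: 27.65
eef_pos: [0.6173, -0.0829, 0.1769]
tcp_rot: [0.008, 1.0, 0.001, -0.001]
contact_force: [-0.1, -0.3, -2.3]
opening: 0.144
time: 28.05
eef_pos: [0.6204, 0.0667, 0.1769]
tcp_rot: [0.008, 1.0, 0.001, -0.001]
contact_force: [-0.3, -0.8, -1.4]
opening: 0.141
t 28.05 pos [0.6204 0.0667 0.1769] F [-0.3 -0.8 -1.4] op 0.141 q [-5.600e-02  2.240e-01  1.754e+00  1.000e-03  1.164e+00 -1.611e+00]
tool x [-0.9999  0.0159  0.0011] y [0.0159 0.9999 0.001 ] z [-0.001  0.001 -1.   ]
shift [ 0.0225  1.2419 -0.0191] turn [ 0.0006 -0.0007 -0.0013]
```

```bash
python3 -m crank '[[0.02,0.3,0,0,0,0,0],[0.02,0.4,0,0,0,0,0],[0.02,0.4,0,0,0,0,0],[0.02,0.4,0,0,0,0,0]]';python3 - <<'E'
from h import *
st()
d=shot('wrist','w12')
marea(d,'carrier',.114)
shift([0.62,0.253,0.18],1.557)
E
```

```text
time: 28.45
eef_pos: [0.6194, 0.1222, 0.1771]
tcp_rot: [0.01, 1.0, -0.001, -0.0]
contact_force: [-0.7, -0.7, -1.3]
opening: 0.144
t 28.45 pos [0.6194 0.1222 0.1771] F [-0.7 -0.7 -1.3] op 0.144 q [ 3.500e-02  2.400e-01  1.735e+00 -1.000e-03  1.167e+00 -1.516e+00]
tool x [-9.998e-01  1.940e-02  4.000e-04] y [ 0.0194  0.9998 -0.0012] z [-4.0e-04 -1.2e-03 -1.0e+00]
carrier 0.81 [0.6165 0.2117] [0.0771 0.1707] 89.8 19499
shift [ 0.015   0.8743 -0.0194] turn [-0.0005 -0.0002 -0.0044]
```

View pics/w12.png

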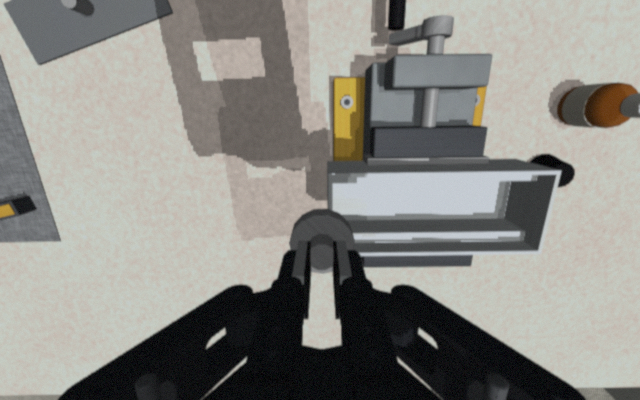

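```bash
python3 - <<'E'
import cv2
a=cv2.imread('pics/w12.png')[145:275,315:575]
cv2.imwrite('pics/w12z.png',cv2.resize(a,None,fx=3,fy=3,interpolation=cv2.INTER_CUBIC))
E
```

```text
(no output)
```

View pics/w12z.png

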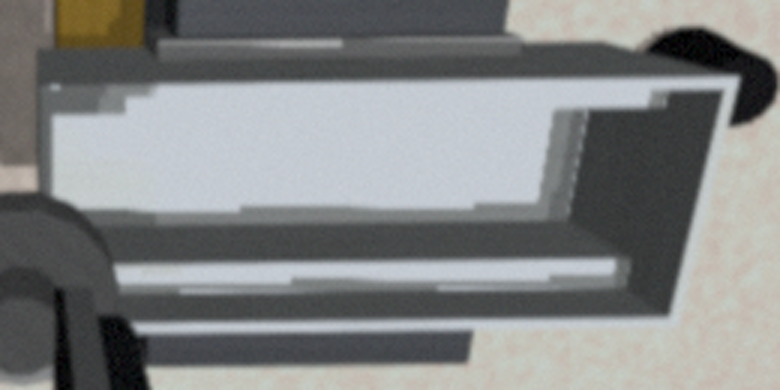

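```bash
python3 - <<'E'
from h import *
d=shot('wrist')
for X,Y in ((40,82),(740,75),(140,333),(677,320)): print(X,Y,np.round(atz(d,145+Y/3,315+X/3,.114),4))
E
```

```text
40 82 [0.5863 0.1272 0.114 ]
740 75 [0.588  0.2964 0.114 ]
140 333 [0.655 0.153 0.114]
677 320 [0.6539 0.2952 0.114 ]
```

```bash
python3 - <<'E'
from h import *
d=shot('wrist','w13')
cv2.imwrite('pics/w13z.png',disc(d,240,321,45))
s=st()
for r in (228,232,236,240): print(r,atz(d,r,322,s['eef_pos'][2]-.0066))
E
```

```text
t 28.65 pos [0.6195 0.1221 0.1773] F [ 0.1 -0.5 -1. ] op 0.141 q [ 0.034  0.24   1.735 -0.     1.167 -1.515]
tool x [-9.998e-01  2.090e-02  2.000e-04] y [ 2.090e-02  9.998e-01 -4.000e-04] z [-2.e-04 -4.e-04 -1.e+00]
228 [0.60572533 0.12226573 0.17068368]
232 [0.60816375 0.12221756 0.17068368]
236 [0.61062483 0.12216895 0.17068368]
240 [0.61310891 0.12211988 0.17068368]
```

View pics/w13z.png

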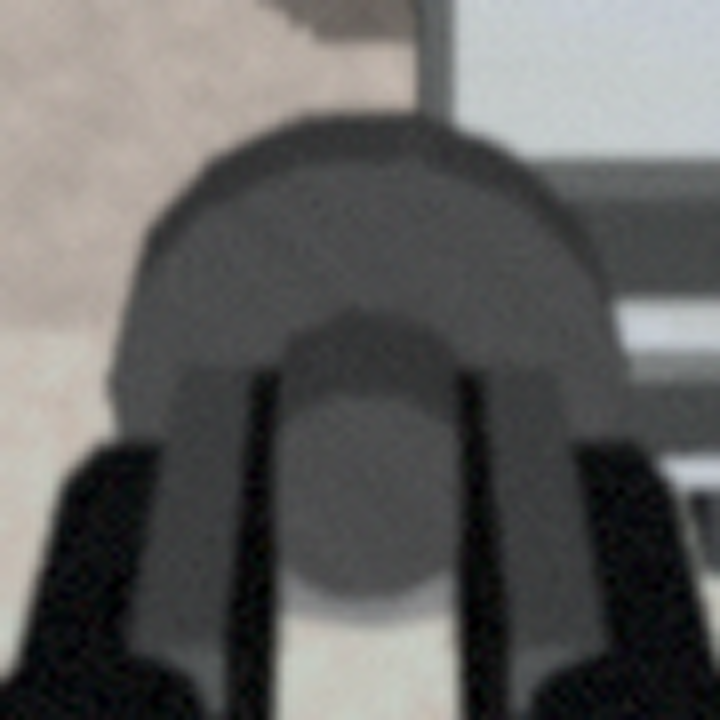

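```bash
python3 - <<'E'
from h import *
d=shot('wrist')
print(atz(d,257.5,322.5,.1847),atz(d,215,322,.1707)+[.019,0,0])
s=st();shift([0.6208,0.2535,0.13],1.557)
E
```

```text
[0.61649058 0.12247526 0.1847    ] [0.61695785 0.1225984  0.1707    ]
t 28.7 pos [0.6195 0.1223 0.1773] F [-0.1  0.3 -1.1] op 0.139 q [ 0.035  0.24   1.735 -0.     1.167 -1.515]
tool x [-9.998e-01  2.060e-02  2.000e-04] y [ 2.060e-02  9.998e-01 -3.000e-04] z [-2.e-04 -3.e-04 -1.e+00]
shift [0.0092 0.8746 0.315 ] turn [-0.0002 -0.0001 -0.0044]
```

```bash
python3 -m crank '[[0,0.3,0,0,0,-0.004,0],[0,0.6,0,0,0,-0.004,0],[-0.008,0.875,0,0,0,-0.004,0],[-0.008,0.875,0,0,0,-0.004,0],[-0.008,0.875,0.1,0,0,-0.004,0],[-0.008,0.875,0.2,0,0,-0.004,0],[-0.008,0.875,0.3,0,0,-0.004,0],[-0.008,0.875,0.3,0,0,-0.004,0]]';python3 - <<'E'
from h import *
st();shift([0.6234,0.2535,0.085],1.557)
shot('wrist','w14')
E
```

```text
time: 29.5
eef_pos: [0.6206, 0.253, 0.1274]
tcp_rot: [0.007, 1.0, -0.001, -0.004]
contact_force: [-0.5, -0.2, -2.5]
opening: 0.141
t 29.5 pos [0.6206 0.253  0.1274] F [-0.5 -0.2 -2.5] op 0.141 q [ 0.236  0.376  1.662 -0.     1.113 -1.32 ]
tool x [-0.9999  0.0144  0.008 ] y [ 0.0144  0.9999 -0.0022] z [-0.008  -0.0021 -1.    ]
shift [-0.0209  0.0045  0.2822] turn [-0.0014 -0.0051 -0.0004]
```

View pics/w14.png

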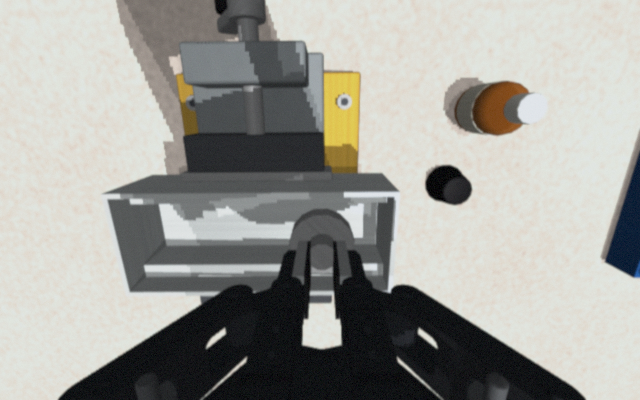

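```bash
python3 - <<'E'
from h import *
s=st()
d=shot('wrist','w15')
cv2.imwrite('pics/w15z.png',cv2.cvtColor(cv2.resize(d['pixels'][165:300,220:410],None,fx=4,fy=4,interpolation=cv2.INTER_CUBIC),cv2.COLOR_RGB2BGR))
shift([0.6234,0.2535,0.085],1.557)
E
```

```text
t 29.55 pos [0.6216 0.2534 0.1293] F [-0.5 -0.6 -1. ] op 0.14 q [ 0.236  0.374  1.66  -0.     1.113 -1.32 ]
tool x [-0.9999  0.0142  0.0052] y [ 0.0142  0.9999 -0.0014] z [-0.0052 -0.0013 -1.    ]
shift [-0.0063 -0.0022  0.3064] turn [-0.0004 -0.0015 -0.0001]
```

View pics/w15z.png

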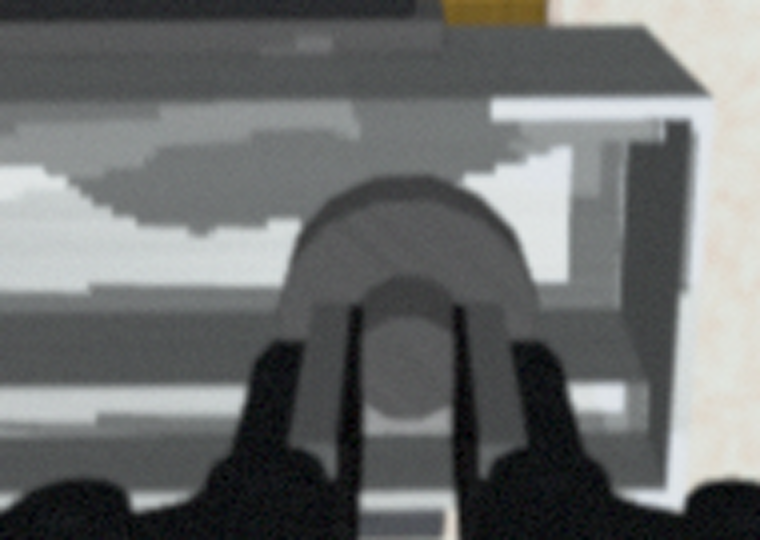

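```bash
python3 -m crank '[[-0.006,0,0.07,0,0,0,0],[-0.006,0,0.14,0,0,0,0],[-0.006,0,0.2,0,0,0,0],[-0.006,0,0.25,0,0,0,0],[-0.006,0,0.28,0,0,0,0],[-0.006,0,0.28,0,0,0,0]]';python3 - <<'E'
from h import *
s=st()
E
```

```text
time: 30.2
eef_pos: [0.6232, 0.2548, 0.0891]
tcp_rot: [0.006, 1.0, -0.0, -0.001]
contact_force: [-0.5, 0.1, -2.2]
opening: 0.145
t 30.2 pos [0.6232 0.2548 0.0891] F [-0.5  0.1 -2.2] op 0.145 q [ 0.238  0.423  1.675 -0.     1.046 -1.321]
tool x [-0.9999  0.0125  0.0019] y [ 1.250e-02  9.999e-01 -5.000e-04] z [-1.9e-03 -5.0e-04 -1.0e+00]
```

```bash
python3 -m crank '[[0,0,0.015,0,0,0,0],[0,0,0.03,0,0,0,0],[0,0,0.04,0,0,0,0],[0,0,0.04,0,0,0,0]]'
```

```text
time: 30.6
eef_pos: [0.6241, 0.255, 0.0847]
tcp_rot: [0.006, 1.0, 0.0, 0.0]
contact_force: [-0.2, -0.3, -0.8]
opening: 0.141
```

```bash
python3 -m crank '[[0,0,0.01,0,0,0,0],[0,0,0.01,0,0,0,0]]'; python3 -m crank '[[0,0,0,0,0,0,0.4],[0,0,0,0,0,0,0.4],[0,0,0,0,0,0,0.4],[0,0,-0.15,0,0,0,0.4],[0,0,-0.4,0,0,0,0.4],[0,0,-0.8,0,0,0,0.4],[0,-0.2,-0.8,0,0,0,0.4],[0,-0.4,-0.8,0,0,0,0.4],[0,-0.4,-0.8,0,0,0,0.4]]';python3 - <<'E'
from h import *
s=st();d=shot('wrist','w16')
cv2.imwrite('pics/w16z.png',cv2.cvtColor(cv2.resize(d['pixels'][100:300,280:560],None,fx=2.8,fy=2.8,interpolation=cv2.INTER_CUBIC),cv2.COLOR_RGB2BGR))
E
```

```text
time: 30.8
eef_pos: [0.6241, 0.2551, 0.0846]
tcp_rot: [0.006, 1.0, -0.0, 0.0]
contact_force: [-2.5, -0.9, 5.1]
opening: 0.14
time: 31.7
eef_pos: [0.6238, 0.1922, 0.2038]
tcp_rot: [0.008, 1.0, -0.0, 0.001]
contact_force: [0.0, -0.3, -0.4]
opening: 0.401
t 31.7 pos [0.6238 0.1922 0.2038] F [ 0.  -0.3 -0.4] op 0.401 q [ 1.440e-01  2.590e-01  1.661e+00 -1.000e-03  1.220e+00 -1.411e+00]
tool x [-0.9999  0.0157 -0.0017] y [ 1.570e-02  9.999e-01 -9.000e-04] z [ 1.7e-03 -9.0e-04 -1.0e+00]
```

View pics/w16z.png

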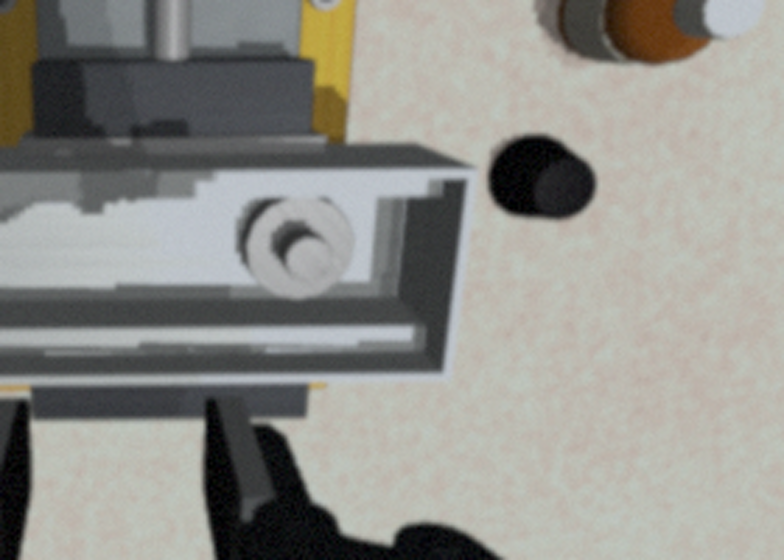

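Blank 1 is flat on the floor at (~187,386). Now blank A.

```bash
python3 -m crank '[[0,-0.33,0,0,0,0,0.6],[0.1,-0.66,0,0,0,0,0.6],[0.2,-0.95,0,0,0,0,0.6],[0.2,-0.95,0,0,0,0,0.6]]'; python3 -m crank '[[0.1,-0.33,0,0,0,0,0.6],[0.3,-0.66,0,0,0,0,0.6],[0.4,-0.95,0,0,0,0.1,0.6],[0.4,-0.95,0,0,0,0.1,0.6]]';python3 -m crank '[[0.1,-0.33,0,0,0,0.1,0.6],[0.3,-0.66,0,0,0,0.1,0.6],[0.45,-0.95,0,0,0,0.1,0.6],[0.45,-0.95,0,0,0,0.1,0.6]]';python3 - <<'E'
from h import *
s=st();d=shot('wrist','w17')
marea(d,'blank1',.012)
E
```

```text
time: 32.15
eef_pos: [0.5899, 0.0493, 0.2019]
tcp_rot: [0.009, 1.0, -0.001, -0.001]
contact_force: [-0.2, 0.7, -0.1]
opening: 0.6
time: 32.55
eef_pos: [0.5283, -0.0916, 0.2024]
tcp_rot: [0.088, 0.996, -0.0, -0.0]
contact_force: [0.4, 1.4, 0.0]
opening: 0.601
time: 32.95
eef_pos: [0.4376, -0.2198, 0.2026]
tcp_rot: [0.164, 0.986, -0.0, -0.0]
contact_force: [-0.1, 2.1, 0.4]
opening: 0.596
t 32.95 pos [ 0.4376 -0.2198  0.2026] F [-0.1  2.1  0.4] op 0.596 q [-0.673 -0.104  2.05  -0.     1.196 -1.914]
tool x [-9.462e-01  3.236e-01  4.000e-04] y [ 3.236e-01  9.462e-01 -3.000e-04] z [-5.e-04 -1.e-04 -1.e+00]
blank1 0.82 [ 0.4685 -0.2507] [0.037 0.039] 161.1 747
blank1 0.77 [ 0.3299 -0.3326] [0.0355 0.0407] 71.1 1021
blank1 0.66 [ 0.4204 -0.3185] [0.0387 0.0403] 71.2 861
blank1 0.56 [ 0.4386 -0.4378] [0.0369 0.0436] 108.7 773
```

View pics/w17.png

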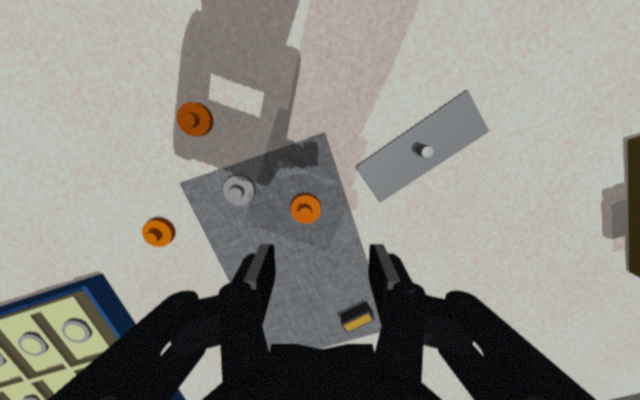

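```bash
python3 - <<'E'
from h import *
s=st();shift([.4205,-.3195,.06],1.24)
E
```

```text
t 33.05 pos [ 0.4391 -0.2181  0.2027] F [-0.3 -0.1  0.1] op 0.6 q [-6.690e-01 -1.030e-01  2.049e+00  1.000e-03  1.196e+00 -1.912e+00]
tool x [-9.466e-01  3.225e-01 -2.000e-04] y [3.225e-01 9.466e-01 9.000e-04] z [ 5.e-04  8.e-04 -1.e+00]
shift [-0.1005 -0.6805  0.9509] turn [0.0006 0.0001 0.0016]
```

```bash
python3 -m crank '[[-0.05,-0.34,0,0,0,0,0.6],[-0.1,-0.68,0.1,0,0,0,0.6],[-0.1,-0.68,0.4,0,0,0,0.6],[-0.1,-0.68,0.7,0,0,0,0.6],[-0.1,-0.68,0.95,0,0,0,0.6],[-0.1,-0.68,0.95,0,0,0,0.6],[-0.1,-0.68,0.95,0,0,0,0.6]]'; python3 - <<'E'
from h import *
st()
d=shot('wrist','w18')
st();shift([0.4205,-0.3195,0.0145],1.24)
marea(d,'blank1',.012)
cv2.imwrite('pics/w18z.png',disc(d,235,318,45))
E
```

```text
time: 33.75
eef_pos: [0.4216, -0.3181, 0.0603]
tcp_rot: [0.162, 0.987, 0.001, -0.0]
contact_force: [0.7, -0.5, 1.4]
opening: 0.602
t 33.75 pos [ 0.4216 -0.3181  0.0603] F [ 0.7 -0.5  1.4] op 0.602 q [-8.390e-01  1.780e-01  2.051e+00  1.000e-03  9.130e-01 -2.085e+00]
tool x [-0.9478  0.3188  0.001 ] y [0.3188 0.9478 0.001 ] z [-6.0e-04  1.3e-03 -1.0e+00]
t 33.8 pos [ 0.4225 -0.3194  0.062 ] F [0.9 0.5 0.4] op 0.603 q [-0.839  0.176  2.049  0.     0.913 -2.086]
tool x [-0.9478  0.319  -0.0025] y [ 0.319   0.9478 -0.001 ] z [ 0.002  -0.0017 -1.    ]
shift [ 0.0129 -0.0045  0.317 ] turn [-0.0006  0.0016  0.0039]
blank1 0.97 [ 0.4671 -0.2533] [0.0364 0.0425] 25.6 2084
blank1 0.95 [ 0.4199 -0.32  ] [0.0381 0.0391] 12.1 2198
blank1 0.95 [ 0.3297 -0.3344] [0.0367 0.0373] 24.7 2966
blank1 0.88 [ 0.4327 -0.4367] [0.0325 0.0429] 79.3 1422
```

View pics/w18z.png

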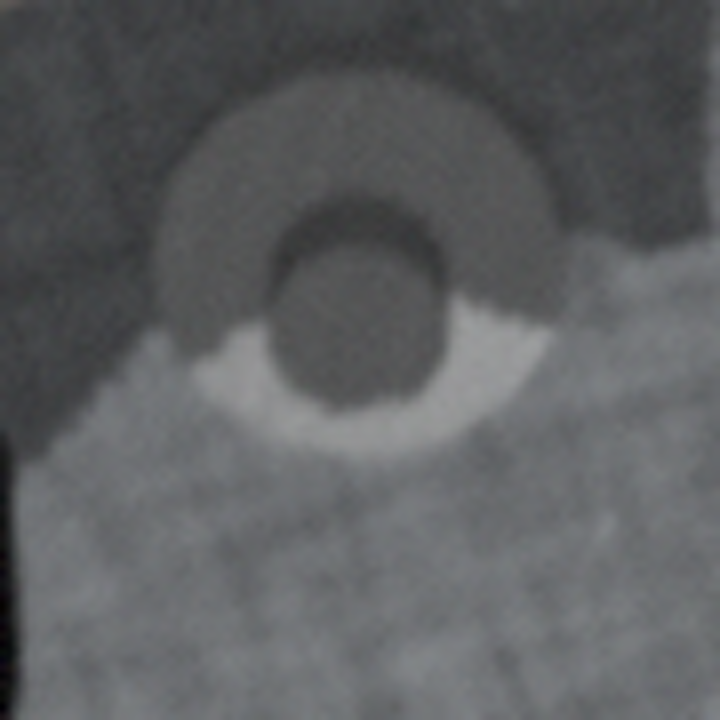

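```bash
python3 -m crank '[[0.015,-0.003,0.15,0,0,0,0.6],[0.015,-0.003,0.3,0,0,0,0.6],[0.015,-0.003,0.3,0,0,0,0.6],[0.015,-0.003,0.3,0,0,0,0],[0.015,-0.003,0.3,0,0,0,0],[0.015,-0.003,0.3,0,0,0,0],[0.015,-0.003,0.3,0,0,0,0],[0.015,-0.003,0.3,0,0,0,0],[0.015,-0.003,0.3,0,0,0,0]]' 60; python3 -c "
from h import *
st()"; python3 -m crank '[[0,0,-0.3,0,0,0,0],[0,0,-0.6,0,0,0,0],[-0.1,0.2,-1,0,0,0,0],[-0.3,0.5,-1.0,0,0,0,0],[-0.5,0.8,-1.0,0,0,0,0],[-0.5,0.8,-1.0,0,0,0,0]]'; python3 - <<'E'
from h import *
st()
d=shot('wrist','w19')
shift([0.6225,0.1,0.18],1.557)
E
```

```text
time: 34.75
eef_pos: [0.4195, -0.3204, 0.0178]
tcp_rot: [0.163, 0.987, -0.001, 0.002]
contact_force: [-0.7, 1.1, 6.5]
opening: 0.146
t 34.75 pos [ 0.4195 -0.3204  0.0178] F [-0.7  1.1  6.5] op 0.146 q [-0.845  0.25   2.064  0.     0.824 -2.089]
tool x [-0.9471  0.321  -0.0034] y [ 0.3211  0.9471 -0.0017] z [ 0.0027 -0.0027 -1.    ]
time: 35.35
eef_pos: [0.5307, -0.2274, 0.1676]
tcp_rot: [0.161, 0.987, -0.0, 0.002]
contact_force: [-1.0, -0.8, -1.5]
opening: 0.141
t 35.35 pos [ 0.5307 -0.2274  0.1676] F [-1.  -0.8 -1.5] op 0.141 q [-5.810e-01  1.320e-01  1.879e+00  1.000e-03  1.127e+00 -1.828e+00]
tool x [-0.9479  0.3186 -0.0043] y [3.186e-01 9.479e-01 1.000e-04] z [ 0.0042 -0.0013 -1.    ]
shift [ 0.1149  2.2574 -0.0839] turn [ 0.0004  0.0027 -0.1971]
```

View pics/w19.png

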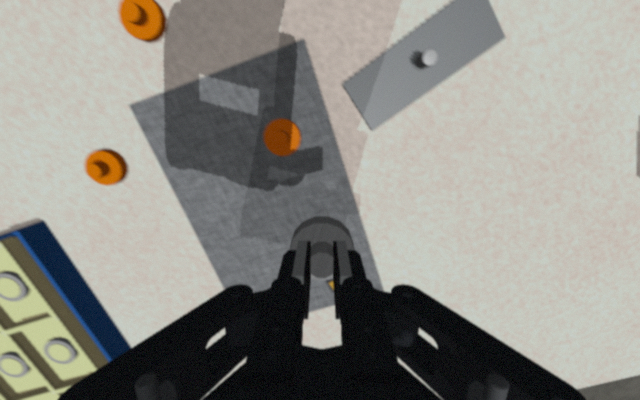

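```bash
python3 -m crank '[[0,0.33,-0.08,0,0,-0.1,0],[0,0.66,-0.08,0,0,-0.197,0],[0.05,1,-0.08,0,0,-0.197,0],[0.05,1,-0.08,0,0,-0.197,0]]'; python3 -c "
from h import *
st();shift([0.6225,0.07,0.18],1.557)"
```

```text
time: 35.8
eef_pos: [0.5687, -0.0803, 0.1774]
tcp_rot: [0.006, 1.0, 0.001, -0.0]
contact_force: [0.2, -0.3, -1.7]
opening: 0.147
t 35.8 pos [ 0.5687 -0.0803  0.1774] F [ 0.2 -0.3 -1.7] op 0.147 q [-0.318  0.117  1.876  0.002  1.149 -1.877]
tool x [-9.999e-01  1.170e-02  3.000e-04] y [0.0117 0.9999 0.0019] z [-3.0e-04  1.9e-03 -1.0e+00]
shift [-0.3467  1.0062 -0.0156] turn [ 0.0012 -0.0002  0.0014]
```

```bash
python3 -m crank '[[-0.1,0.33,0,0,0,0,0],[-0.2,0.66,0,0,0,0,0],[-0.347,1,0,0,0,0,0],[-0.347,1,0,0,0,0,0],[-0.347,1,0,0,0,0,0]]'; python3 - <<'E'
from h import *
s=st();d=shot('wrist','w20')
cv2.imwrite('pics/w20z.png',disc(d,240,321,45))
shift([0.6225,0.1695,0.13],1.557)
E
```

```text
time: 36.3
eef_pos: [0.6235, 0.0646, 0.1772]
tcp_rot: [0.008, 1.0, -0.0, -0.0]
contact_force: [0.1, -0.3, -0.7]
opening: 0.143
t 36.3 pos [0.6235 0.0646 0.1772] F [ 0.1 -0.3 -0.7] op 0.143 q [-5.800e-02  2.300e-01  1.747e+00 -1.000e-03  1.165e+00 -1.614e+00]
tool x [-9.999e-01  1.520e-02  4.000e-04] y [ 1.520e-02  9.999e-01 -6.000e-04] z [-5.e-04 -6.e-04 -1.e+00]
shift [0.0155 0.7074 0.3132] turn [-0.0006 -0.0006 -0.0019]
```

View pics/w20z.png

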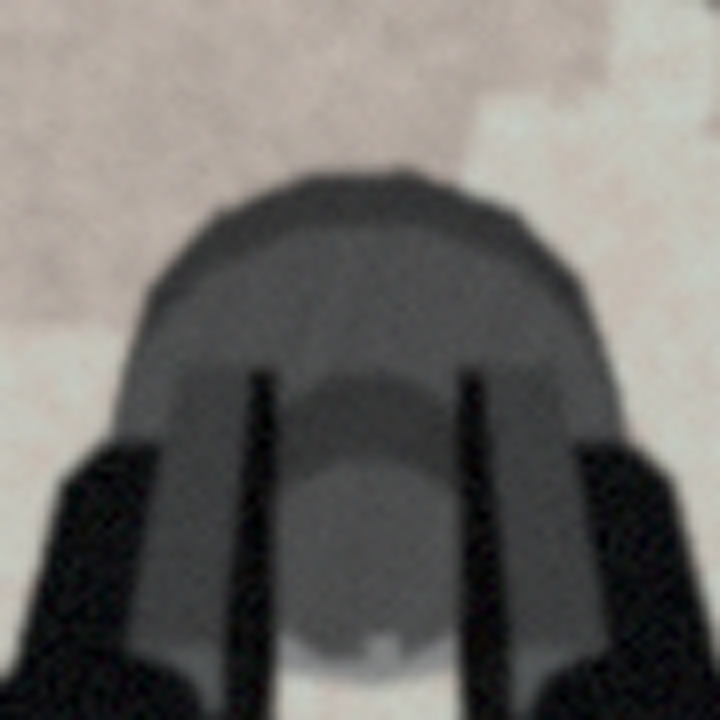

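```bash
python3 - <<'E'
from h import *
d=shot('wrist'); s=st()
z=s['eef_pos'][2]
print(atz(d,265,322.5,z+.0082),atz(d,223,322,z-.0058)+[.019,0,0])
E
```

```text
t 36.4 pos [0.6229 0.0627 0.177 ] F [-0.4  0.4 -1.6] op 0.141 q [-6.100e-02  2.290e-01  1.749e+00 -1.000e-03  1.165e+00 -1.614e+00]
tool x [-0.9998  0.0181  0.001 ] y [ 1.810e-02  9.998e-01 -8.000e-04] z [-1.e-03 -8.e-04 -1.e+00]
[0.62405273 0.06369152 0.18521558] [0.62495019 0.06372377 0.17121558]
```

```bash
python3 -m crank '[[0.02,0.3,0,0,0,-0.003,0],[0.039,0.6,0,0,0,-0.003,0],[0.039,0.712,0,0,0,-0.003,0],[0.039,0.712,0,0,0,-0.003,0],[0.039,0.712,0.15,0,0,-0.003,0],[0.039,0.712,0.3,0,0,-0.003,0],[0.039,0.712,0.3,0,0,-0.003,0],[0.039,0.712,0.3,0,0,-0.003,0]]';python3 - <<'E'
from h import *
st();shift([0.619,0.1695,0.085],1.557)
d=shot('wrist','w21')
cv2.imwrite('pics/w21z.png',cv2.cvtColor(cv2.resize(d['pixels'][155:300,220:510],None,fx=2.7,fy=2.7,interpolation=cv2.INTER_CUBIC),cv2.COLOR_RGB2BGR))
E
```

```text
time: 37.2
eef_pos: [0.6193, 0.169, 0.1321]
tcp_rot: [0.007, 1.0, -0.0, -0.001]
contact_force: [0.4, 0.3, -0.4]
opening: 0.139
t 37.2 pos [0.6193 0.169  0.1321] F [ 0.4  0.3 -0.4] op 0.139 q [ 1.090e-01  3.100e-01  1.737e+00 -1.000e-03  1.096e+00 -1.447e+00]
tool x [-0.9999  0.0146  0.0013] y [ 1.460e-02  9.999e-01 -7.000e-04] z [-1.3e-03 -7.0e-04 -1.0e+00]
shift [0.0019 0.0036 0.3141] turn [-0.0004 -0.0008 -0.0005]
```

View pics/w21z.png

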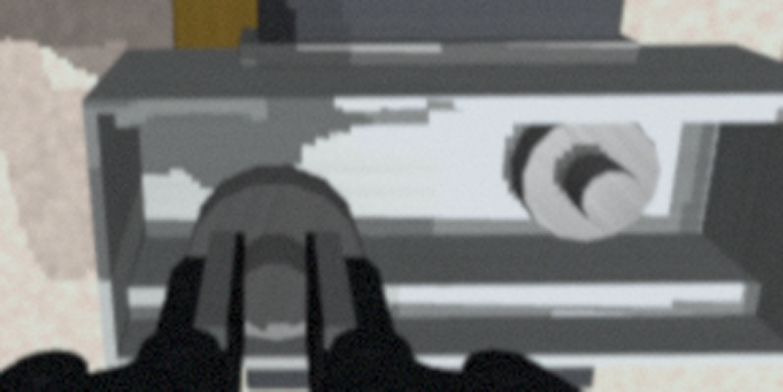

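```bash
python3 -m crank '[[0.002,0.003,0.08,0,0,0,0],[0.002,0.003,0.16,0,0,0,0],[0.002,0.003,0.22,0,0,0,0],[0.002,0.003,0.27,0,0,0,0],[0.002,0.003,0.3,0,0,0,0],[0.002,0.003,0.31,0,0,0,0],[0.002,0.003,0.32,0,0,0,0],[0.002,0.003,0.32,0,0,0,0]]';python3 - <<'E'
from h import *
s=st()
E
```

```text
time: 38.05
eef_pos: [0.6193, 0.1714, 0.0845]
tcp_rot: [0.006, 1.0, 0.0, 0.0]
contact_force: [-0.0, 0.1, -1.5]
opening: 0.144
t 38.05 pos [0.6193 0.1714 0.0845] F [-0.   0.1 -1.5] op 0.144 q [ 0.112  0.368  1.76  -0.     1.014 -1.446]
tool x [-9.999e-01  1.260e-02 -4.000e-04] y [0.0126 0.9999 0.    ] z [ 4.e-04  0.e+00 -1.e+00]
```

```bash
python3 -m crank '[[0,0,0.007,0,0,0,0],[0,0,0.012,0,0,0,0],[0,0,0.012,0,0,0,0]]'
```

```text
time: 38.35
eef_pos: [0.6195, 0.1715, 0.0839]
tcp_rot: [0.006, 1.0, 0.0, 0.0]
contact_force: [-2.4, 0.3, 5.0]
opening: 0.146
```

```bash
python3 -m crank '[[0,0,0,0,0,0,0.4],[0,0,0,0,0,0,0.4],[0,0,0,0,0,0,0.4],[0,0,-0.15,0,0,0,0.4],[0,0,-0.4,0,0,0,0.4],[0,0,-0.8,0,0,0,0.4],[0,-0.2,-0.8,0,0,0,0.4],[0,-0.4,-0.8,0,0,0,0.4],[0,-0.4,-0.8,0,0,0,0.4]]';python3 - <<'E'
from h import *
s=st();d=shot('wrist','w22')
cv2.imwrite('pics/w22z.png',cv2.cvtColor(cv2.resize(d['pixels'][100:300,280:560],None,fx=2.8,fy=2.8,interpolation=cv2.INTER_CUBIC),cv2.COLOR_RGB2BGR))
E
```

```text
time: 39.25
eef_pos: [0.6189, 0.1086, 0.2034]
tcp_rot: [0.008, 1.0, -0.001, 0.001]
contact_force: [-0.2, 0.6, -0.7]
opening: 0.399
t 39.25 pos [0.6189 0.1086 0.2034] F [-0.2  0.6 -0.7] op 0.399 q [ 1.300e-02  2.080e-01  1.723e+00 -1.000e-03  1.209e+00 -1.542e+00]
tool x [-0.9999  0.0157 -0.0018] y [ 0.0157  0.9999 -0.001 ] z [ 0.0018 -0.0011 -1.    ]
```

View pics/w22z.png

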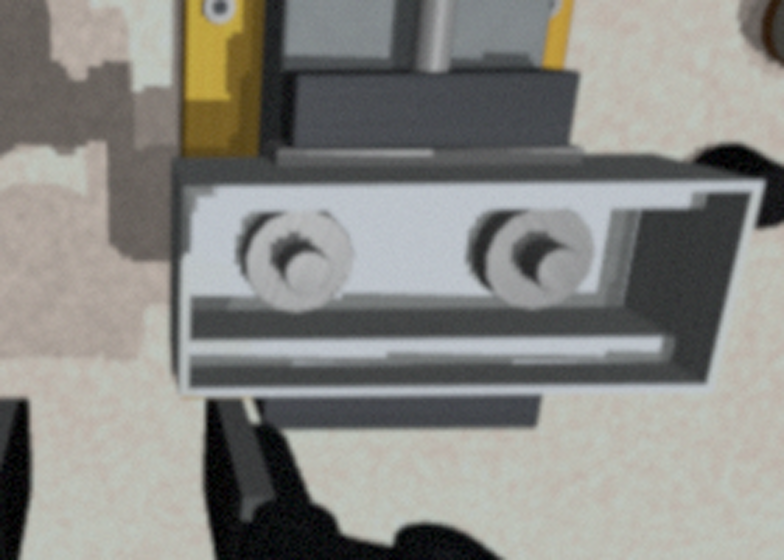

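Both blanks are flat on the floor, spigots up. Next, the divider.

```bash
python3 -m crank '[[0.2,-0.3,0,0,0,-0.05,0.6],[0.5,-0.6,0,0,0,-0.1,0.6],[0.7,-0.9,0,0,0,-0.1,0.6],[0.7,-0.9,0,0,0,-0.1,0.6]]';python3 -c "
from h import *
shift([0.47,-0.099,0.2],1.871)"
```

```text
time: 39.7
eef_pos: [0.5093, -0.0233, 0.2015]
tcp_rot: [-0.072, 0.997, 0.0, -0.001]
contact_force: [0.4, 0.4, 0.4]
opening: 0.601
shift [ 0.3312 -0.4618  0.0102] turn [ 0.0004 -0.0014 -0.0998]
```

```bash
python3 -m crank '[[0.2,-0.3,0,0,0,-0.1,0.6],[0.33,-0.46,0,0,0,-0.1,0.6],[0.33,-0.46,0,0,0,-0.1,0.6],[0.33,-0.46,0,0,0,-0.1,0.6]]';python3 - <<'E'
from h import *
st();d=shot('wrist','w23')
marea(d,'divider',0.004)
for p in finder.pinpoint('divider',d): print(p['confidence'],np.round(p['location'],1),atz(d,*p['location'],0))
E
```

```text
time: 40.1
eef_pos: [0.4724, -0.0976, 0.2022]
tcp_rot: [-0.149, 0.989, 0.0, -0.0]
contact_force: [0.3, -0.1, -0.4]
opening: 0.595
t 40.1 pos [ 0.4724 -0.0976  0.2022] F [ 0.3 -0.1 -0.4] op 0.595 q [-4.150e-01 -1.210e-01  2.066e+00  1.000e-03  1.197e+00 -2.286e+00]
tool x [-9.554e-01 -2.953e-01 -1.000e-04] y [-2.953e-01  9.554e-01  9.000e-04] z [-2.e-04  9.e-04 -1.e+00]
divider 0.85 [ 0.4457 -0.0982] [0.056  0.1491] 106.6 5845
0.64 [154.1 327.7] [ 0.44579667 -0.09815207  0.        ]
```

View pics/w23.png

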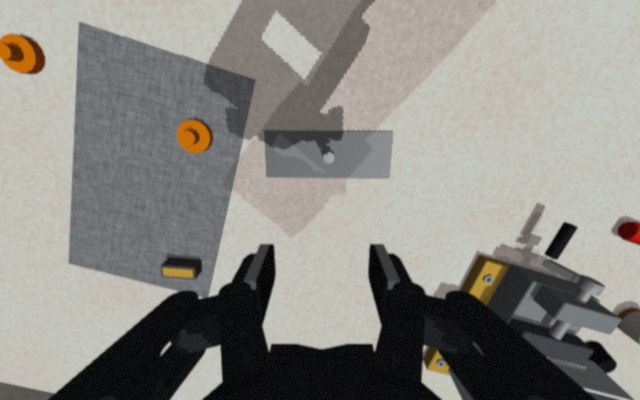

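```bash
python3 -c "
from h import *
st();shift([0.4457,-0.0982,0.06],1.8605)"
```

```text
t 40.25 pos [ 0.473  -0.0966  0.2023] F [-0.7 -0.5  0.7] op 0.601 q [-0.412 -0.12   2.065  0.     1.197 -2.286]
tool x [-0.9544 -0.2984  0.    ] y [-2.984e-01  9.544e-01  6.000e-04] z [-2.e-04  6.e-04 -1.e+00]
shift [0.177  0.0435 0.9488] turn [ 0.0004 -0.      0.0085]
```

```bash
python3 -m crank '[[0.177,0.044,0.2,0,0,0.0085,0.6],[0.177,0.044,0.5,0,0,0.0085,0.6],[0.177,0.044,0.8,0,0,0.0085,0.6],[0.177,0.044,0.95,0,0,0.0085,0.6],[0.177,0.044,0.95,0,0,0.0085,0.6],[0.177,0.044,0.95,0,0,0.0085,0.6]]'; python3 - <<'E'
from h import *
st();d=shot('wrist','w24');
print(marea(d,'divider',0.004))
shift([0.4457,-0.0982,0.0085],1.8605)
E
```

```text
time: 40.85
eef_pos: [0.4459, -0.0987, 0.0604]
tcp_rot: [-0.144, 0.99, 0.0, -0.0]
contact_force: [0.1, -1.3, 0.7]
opening: 0.598
t 40.85 pos [ 0.4459 -0.0987  0.0604] F [ 0.1 -1.3  0.7] op 0.598 q [-0.441  0.025  2.22   0.     0.897 -2.301]
tool x [-9.583e-01 -2.856e-01  1.000e-04] y [-2.856e-01  9.583e-01  2.000e-04] z [-1.e-04  2.e-04 -1.e+00]
divider 0.92 [ 0.4452 -0.0983] [0.0556 0.1485] 107.0 13871
[(0.92, array([ 0.4452, -0.0983]), array([0.0556, 0.1485]), 107.0, 13871)]
shift [0.0075 0.0122 0.3567] turn [-0.0016  0.0018 -0.0003]
```

View pics/w24.png

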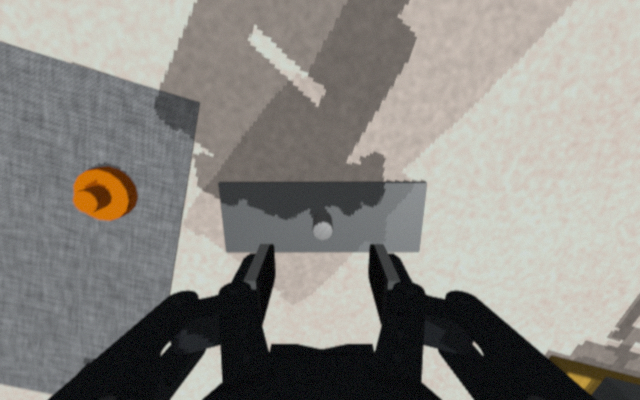

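```bash
python3 -m crank '[[0.005,0.003,0.17,0,0,0,0.6],[0.005,0.003,0.33,0,0,0,0.6],[0.005,0.003,0.34,0,0,0,0.6],[0.005,0.003,0.34,0,0,0,0.6],[0.005,0.003,0.34,0,0,0,0],[0.005,0.003,0.34,0,0,0,0],[0.005,0.003,0.34,0,0,0,0],[0.005,0.003,0.34,0,0,0,0],[0.005,0.003,0.34,0,0,0,0],[0.005,0.003,0.34,0,0,0,0]]' 80; python3 - <<'E'
from h import *
st()
E
```

```text
time: 41.95
eef_pos: [0.4455, -0.0995, 0.0107]
tcp_rot: [-0.144, 0.99, -0.001, 0.001]
contact_force: [-1.9, 1.3, 6.4]
opening: 0.119
t 41.95 pos [ 0.4455 -0.0995  0.0107] F [-1.9  1.3  6.4] op 0.119 q [-0.443  0.124  2.233  0.     0.782 -2.302]
tool x [-0.9588 -0.2842 -0.0015] y [-0.2842  0.9588 -0.0013] z [ 1.8e-03 -8.0e-04 -1.0e+00]
```

```bash
python3 -m crank '[[0,0,-0.2,0,0,0,0],[0,0,-0.5,0,0,0,0],[0,0,-0.8,0,0,0,0],[0,0,-1,0,0,0,0],[0,0,-1,0,0,0,0]]'; python3 - <<'E'
from h import *
st(); d=shot('wrist','w25'); shift([.6208,.07,.18],1.553)
E
```

```text
time: 42.45
eef_pos: [0.4476, -0.1005, 0.1649]
tcp_rot: [-0.144, 0.99, -0.003, 0.005]
contact_force: [1.2, 0.5, -0.8]
opening: 0.124
t 42.45 pos [ 0.4476 -0.1005  0.1649] F [ 1.2  0.5 -0.8] op 0.124 q [-0.443 -0.144  2.159  0.     1.115 -2.302]
tool x [-0.9587 -0.2844 -0.0088] y [-0.2843  0.9587 -0.0079] z [ 0.0107 -0.0051 -0.9999]
shift [-1.4403  0.7526 -0.1184] turn [-0.0022  0.0033  0.1949]
```

View pics/w25.png

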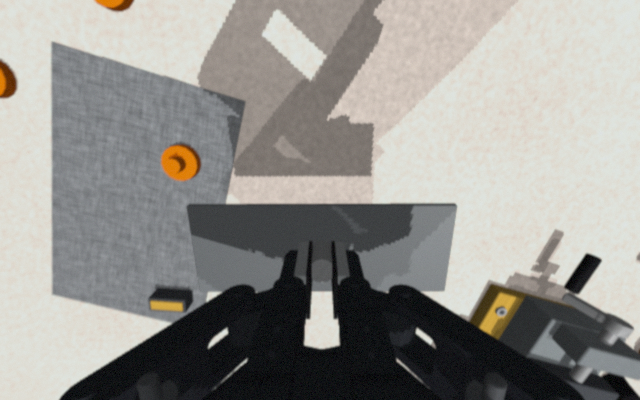

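Divider held and level. Moving over the bench toward the carrier.

```bash
python3 -m crank '[[-0.3,0.1,-0.12,0,0,0.08,0],[-0.5,0.25,-0.12,0,0,0.15,0],[-0.75,0.4,-0.12,0,0,0.195,0],[-0.75,0.4,-0.12,0,0,0.195,0]]'; python3 - <<'E'
from h import *
st(); shift([.6208,.08,.19],1.553)
E
```

```text
time: 42.9
eef_pos: [0.5361, -0.0064, 0.1746]
tcp_rot: [0.008, 1.0, 0.001, -0.001]
contact_force: [-0.6, 0.4, -1.7]
opening: 0.123
t 42.9 pos [ 0.5361 -0.0064  0.1746] F [-0.6  0.4 -1.7] op 0.123 q [-2.020e-01  3.700e-02  1.967e+00  1.000e-03  1.140e+00 -1.758e+00]
tool x [-0.9999  0.0153  0.0027] y [0.0153 0.9999 0.0019] z [-0.0027  0.0019 -1.    ]
shift [-0.5553  0.5847 -0.1031] turn [ 0.0012 -0.0017  0.0016]
```

```bash
python3 -m crank '[[-0.2,0.2,-0.1,0,0,0,0],[-0.4,0.4,-0.1,0,0,0,0],[-0.555,0.585,-0.1,0,0,0,0],[-0.555,0.585,-0.1,0,0,0,0],[-0.555,0.585,-0.1,0,0,0,0]]'; python3 - <<'E'
from h import *
st(); d=shot('wrist','w26'); shift([.6208,.2115,.15],1.553)
cv2.imwrite('pics/w26z.png',cv2.cvtColor(cv2.resize(d['pixels'][140:300,180:560],None,fx=2.1,fy=2.1,interpolation=cv2.INTER_CUBIC),cv2.COLOR_RGB2BGR))
E
```

```text
time: 43.4
eef_pos: [0.6187, 0.0766, 0.1893]
tcp_rot: [0.008, 1.0, -0.0, -0.003]
contact_force: [0.3, 0.6, -0.7]
opening: 0.124
t 43.4 pos [0.6187 0.0766 0.1893] F [ 0.3  0.6 -0.7] op 0.124 q [-3.900e-02  2.140e-01  1.743e+00 -1.000e-03  1.190e+00 -1.593e+00]
tool x [-0.9998  0.0169  0.0051] y [ 1.690e-02  9.999e-01 -6.000e-04] z [-5.1e-03 -5.0e-04 -1.0e+00]
shift [-4.000e-04  9.030e-01  2.644e-01] turn [-0.0003 -0.0029 -0.0001]
```

View pics/w26z.png

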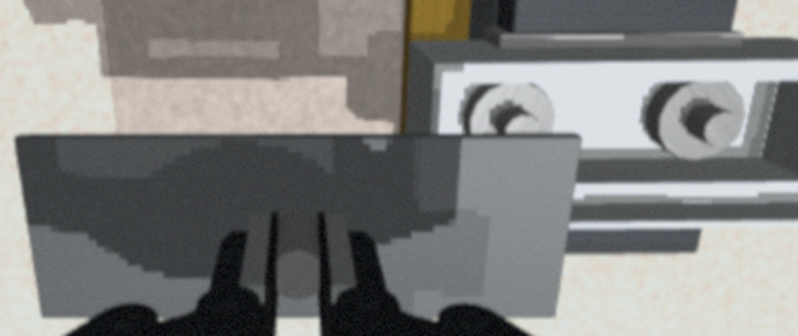

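```bash
python3 - <<'E'
from h import *
d=shot('wrist','w27');s=st();z=s['eef_pos'][2]-.0067
a=cv2.cvtColor(d['pixels'],cv2.COLOR_RGB2BGR)
cv2.imwrite('pics/w27a.png',np.hstack([cv2.resize(a[190:300,180:230],None,fx=6,fy=6),cv2.resize(a[190:300,420:470],None,fx=6,fy=6)])[:600])
for X,Y in ((18,140),(580,140),(43,317),(555,317)): print(np.round(atz(d,140+Y/2.1,180+X/2.1,z),4))
E
```

```text
t 43.5 pos [0.6186 0.0758 0.1903] F [ 0.1  0.5 -1. ] op 0.119 q [-4.100e-02  2.110e-01  1.744e+00 -1.000e-03  1.190e+00 -1.592e+00]
tool x [-0.9998  0.0187  0.0035] y [ 1.870e-02  9.998e-01 -4.000e-04] z [-3.5e-03 -4.0e-04 -1.0e+00]
[0.5907 0.0038 0.1836]
[0.5932 0.1498 0.1836]
[0.6442 0.0026 0.1836]
[0.6467 0.1492 0.1836]
```

View pics/w27a.png

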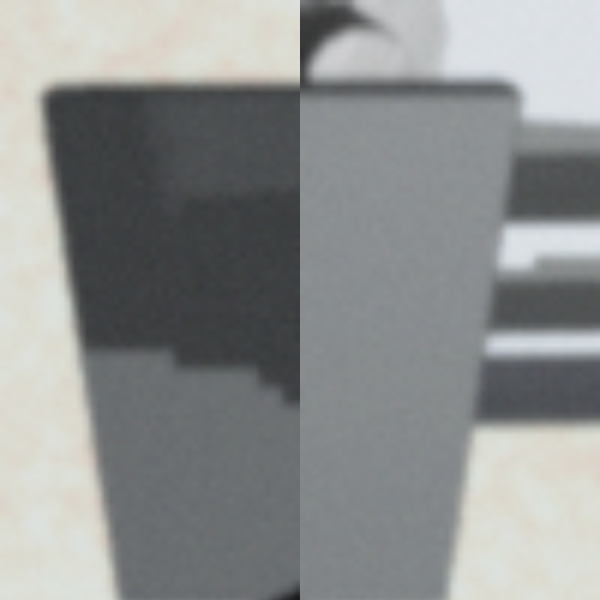

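```bash
python3 -m crank '[[-0.0,0.3,0,0,0,0,0],[-0.0,0.6,0,0,0,0,0],[-0.0,0.9,0,0,0,0,0],[-0.0,0.9,0.1,0,0,0,0],[-0.0,0.9,0.2,0,0,0,0],[0,0.9,0.3,0,0,0,0],[0,0.9,0.3,0,0,0,0],[0,0.9,0.3,0,0,0,0]]'; python3 - <<'E'
from h import *
st(); d=shot('wrist','w28'); shift([.6208,.2115,.12],1.553)
cv2.imwrite('pics/w28z.png',cv2.cvtColor(cv2.resize(d['pixels'][140:310,140:500],None,fx=2.2,fy=2.2,interpolation=cv2.INTER_CUBIC),cv2.COLOR_RGB2BGR))
E
```

```text
time: 44.3
eef_pos: [0.6221, 0.2101, 0.1459]
tcp_rot: [0.01, 1.0, -0.0, -0.001]
contact_force: [-1.0, -0.1, -1.7]
opening: 0.124
t 44.3 pos [0.6221 0.2101 0.1459] F [-1.  -0.1 -1.7] op 0.124 q [ 0.171  0.325  1.691 -0.     1.128 -1.379]
tool x [-0.9998  0.0201  0.0022] y [ 2.010e-02  9.998e-01 -6.000e-04] z [-2.2e-03 -5.0e-04 -1.0e+00]
shift [0.0135 0.0071 0.1802] turn [-0.0001 -0.0001 -0.0013]
```

View pics/w28z.png

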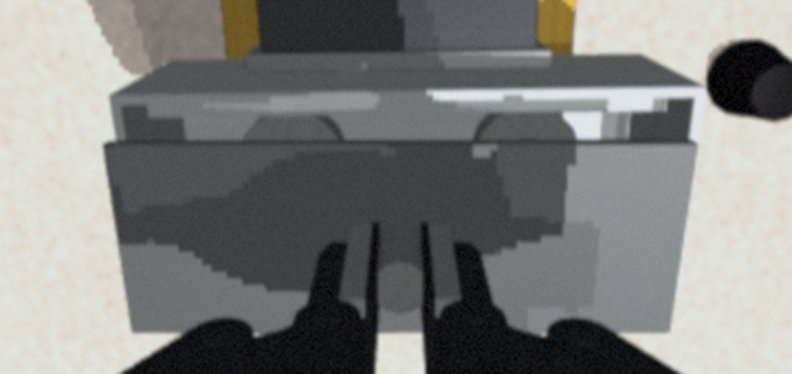

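```bash
python3 - <<'E'
from h import *
d=shot('wrist');s=st();z=s['eef_pos'][2]
G=lambda X,Y,z:np.round(atz(d,140+Y/2.2,140+X/2.2,z),4)
print('rim',G(112,96,.114),G(703,90,.114))
for dz in (-.0067,-.012):
  print(dz,G(105,145,z+dz),G(695,144,z+dz),G(132,332,z+dz),G(668,332,z+dz))
E
```

```text
t 44.4 pos [0.6232 0.2107 0.1478] F [ 1.1  0.2 -0.4] op 0.121 q [ 0.172  0.324  1.688 -0.     1.128 -1.379]
tool x [-0.9998  0.0195 -0.0012] y [1.950e-02 9.998e-01 2.000e-04] z [ 1.2e-03  1.0e-04 -1.0e+00]
rim [0.5886 0.1288 0.114 ] [0.5901 0.2973 0.114 ]
-0.0067 [0.5943 0.138  0.1411] [0.5969 0.2838 0.1411] [0.6483 0.1366 0.1411] [0.6511 0.2831 0.1411]
-0.012 [0.5961 0.1353 0.1358] [0.5987 0.2864 0.1358] [0.652  0.1339 0.1358] [0.6549 0.2857 0.1358]
```

```bash
python3 -m crank '[[0.013,0.018,0,0,0,-0.004,0],[0.013,0.018,0.06,0,0,-0.004,0],[0.013,0.018,0.12,0,0,-0.004,0],[0.013,0.018,0.12,0,0,-0.004,0],[0.013,0.018,0.12,0,0,-0.004,0]]'; python3 - <<'E'
from h import *
d=shot('wrist','w29');s=st();z=s['eef_pos'][2]
cv2.imwrite('pics/w29z.png',cv2.cvtColor(cv2.resize(d['pixels'][140:310,140:500],None,fx=2.2,fy=2.2,interpolation=cv2.INTER_CUBIC),cv2.COLOR_RGB2BGR))
E
```

```text
time: 44.9
eef_pos: [0.6201, 0.2143, 0.1281]
tcp_rot: [0.006, 1.0, -0.0, -0.001]
contact_force: [0.5, 0.3, -0.3]
opening: 0.122
t 44.95 pos [0.6205 0.2144 0.1287] F [-0.1 -0.1 -0.1] op 0.12 q [ 0.178  0.343  1.702 -0.     1.097 -1.381]
tool x [-9.999e-01  1.170e-02  5.000e-04] y [ 1.170e-02  9.999e-01 -1.000e-04] z [-5.e-04 -1.e-04 -1.e+00]
```

View pics/w29z.png

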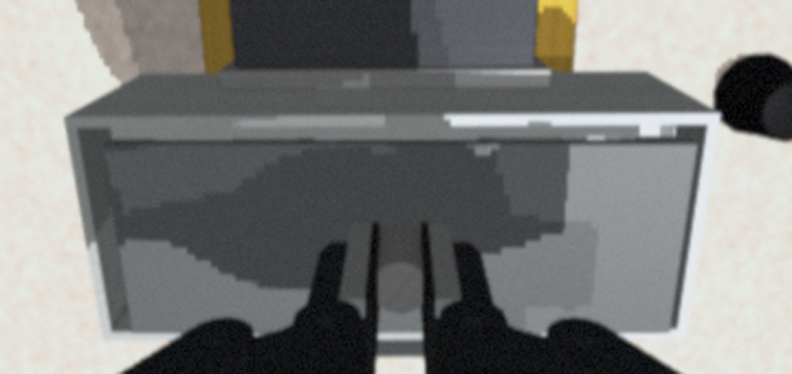

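```bash
python3 - <<'E'
from h import *
d=shot('wrist');s=st();z=s['eef_pos'][2]
G=lambda X,Y,z:np.round(atz(d,140+Y/2.2,140+X/2.2,z),4)
print('rim',G(66,119,.114),G(719,116,.114), G(107,337,.114))
for dz in (-.0115,):
  print(dz,G(104,143,z+dz),G(698,143,z+dz),G(130,331,z+dz),G(673,330,z+dz))
E
```

```text
t 45.0 pos [0.6207 0.2145 0.1291] F [-0.7 -1.1 -1.1] op 0.124 q [ 0.178  0.342  1.702  0.     1.098 -1.381]
tool x [-9.999e-01  1.180e-02 -2.000e-04] y [0.0118 0.9999 0.    ] z [ 2.e-04  0.e+00 -1.e+00]
rim [0.5883 0.1284 0.114 ] [0.5894 0.2971 0.114 ] [0.6543 0.129  0.114 ]
-0.0115 [0.5937 0.139  0.1176] [0.5954 0.2908 0.1176] [0.6498 0.1377 0.1176] [0.6512 0.2912 0.1176]
```

```bash
python3 -m crank '[[0,-0.013,0,0,0,0,0],[0,-0.013,0.03,0,0,0,0],[0,-0.013,0.05,0,0,0,0],[0,-0.013,0.07,0,0,0,0],[0,-0.013,0.09,0,0,0,0],[0,-0.013,0.1,0,0,0,0],[0,-0.013,0.1,0,0,0,0]]'; python3 -c "
from h import *
st()"
```

```text
time: 45.7
eef_pos: [0.6203, 0.2124, 0.1136]
tcp_rot: [0.006, 1.0, -0.0, -0.0]
contact_force: [0.4, 0.4, -1.0]
opening: 0.123
t 45.7 pos [0.6203 0.2124 0.1136] F [ 0.4  0.4 -1. ] op 0.123 q [ 0.175  0.358  1.712  0.     1.072 -1.384]
tool x [-9.999e-01  1.190e-02  8.000e-04] y [ 1.190e-02  9.999e-01 -1.000e-04] z [-8.e-04 -1.e-04 -1.e+00]
```

```bash
python3 -m crank '[[0,0,0.015,0,0,0,0],[0,0,0.02,0,0,0,0],[0,0,0.02,0,0,0,0]]'; python3 -m crank '[[0,0,0.015,0,0,0,0],[0,0,0.02,0,0,0,0],[0,0,0.02,0,0,0,0]]'
```

```text
time: 46.0
eef_pos: [0.6205, 0.2124, 0.1109]
tcp_rot: [0.006, 1.0, -0.0, -0.0]
contact_force: [-0.1, -1.2, -1.1]
opening: 0.122
time: 46.3
eef_pos: [0.6204, 0.2124, 0.1078]
tcp_rot: [0.006, 1.0, -0.0, -0.0]
contact_force: [1.0, -0.0, -0.7]
opening: 0.121
```

```bash
python3 -m crank '[[0,0,0.01,0,0,0,0],[0,0,0.013,0,0,0,0],[0,0,0.013,0,0,0,0]]'; python3 - <<'E'
from h import *
d=shot('wrist','w30');s=st();z=s['eef_pos'][2]
cv2.imwrite('pics/w30z.png',cv2.cvtColor(cv2.resize(d['pixels'][140:310,140:500],None,fx=2.2,fy=2.2,interpolation=cv2.INTER_CUBIC),cv2.COLOR_RGB2BGR))
E
```

```text
time: 46.6
eef_pos: [0.6208, 0.2125, 0.1068]
tcp_rot: [0.006, 1.0, 0.0, 0.0]
contact_force: [-0.1, -0.7, 2.2]
opening: 0.122
t 46.65 pos [0.6209 0.2125 0.1068] F [-1.2  0.5  2.8] op 0.125 q [ 0.175  0.367  1.715 -0.     1.06  -1.384]
tool x [-9.999e-01  1.190e-02 -6.000e-04] y [1.190e-02 9.999e-01 1.000e-04] z [ 6.e-04  1.e-04 -1.e+00]
```

View pics/w30z.png

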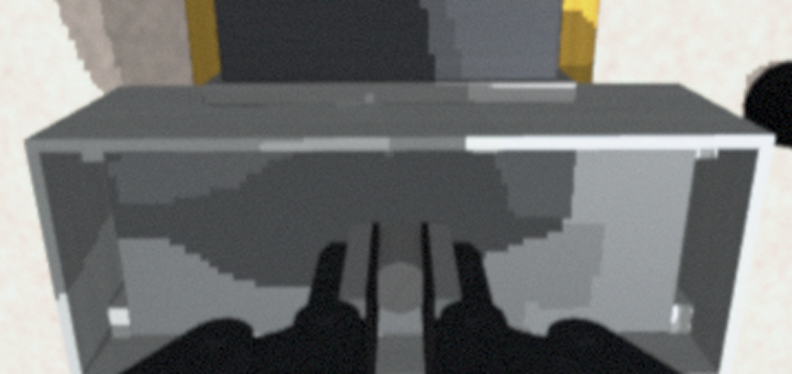

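Contact at TCP z = 0.1068, which matches the plate on the ledges (0.096 + 0.0107). Releasing.

```bash
python3 -m crank '[[0,0,0,0,0,0,0.35],[0,0,0,0,0,0,0.35],[0,0,0,0,0,0,0.35],[0,0,-0.15,0,0,0,0.35],[0,0,-0.4,0,0,0,0.35],[0,0,-0.7,0,0,0,0.35],[0,-0.2,-0.7,0,0,0,0.4],[0,-0.6,-0.7,0,0,0,0.8],[0,-0.6,-0.7,0,0,0,0.8]]';python3 - <<'E'
from h import *
s=st();d=shot('wrist','w31')
cv2.imwrite('pics/w31z.png',cv2.cvtColor(cv2.resize(d['pixels'][100:300,280:560],None,fx=2.8,fy=2.8,interpolation=cv2.INTER_CUBIC),cv2.COLOR_RGB2BGR))
shot('side','side7');shot('top','top7')
E
```

```text
time: 47.55
eef_pos: [0.6197, 0.1189, 0.2115]
tcp_rot: [0.007, 1.0, -0.001, 0.0]
contact_force: [-0.2, 0.3, -0.5]
opening: 0.727
t 47.55 pos [0.6197 0.1189 0.2115] F [-0.2  0.3 -0.5] op 0.727 q [ 0.03   0.207  1.709 -0.002  1.225 -1.526]
tool x [-9.999e-01  1.490e-02 -8.000e-04] y [ 0.0149  0.9999 -0.0016] z [ 7.0e-04 -1.6e-03 -1.0e+00]
```

View pics/w31z.png

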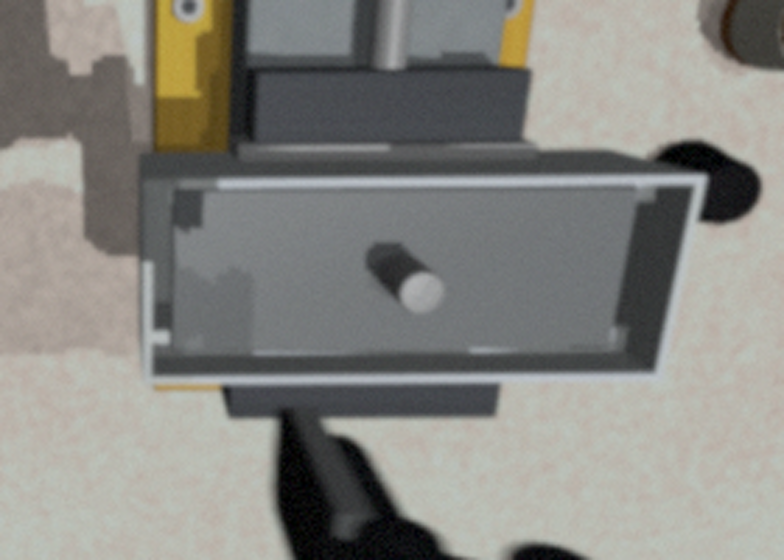

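View pics/side7.png

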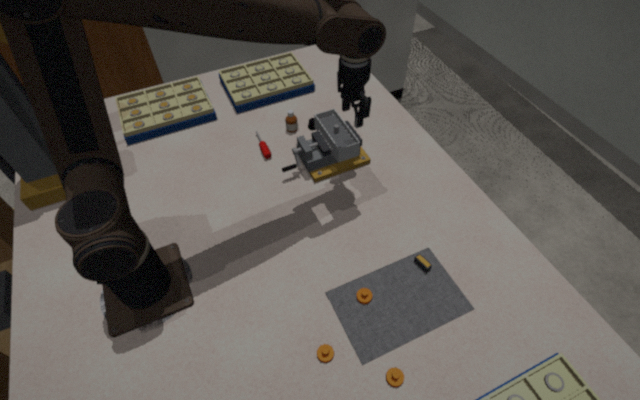

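Divider is level on the ledges. Now the magazine, near (0.643, -0.237).

```bash
python3 -m crank '[[0,-0.33,0,0,0,0.09,0.8],[0,-0.66,0,0,0,0.19,0.8],[0,-1,0,0,0,0.28,0.8],[0,-1,0,0,0,0.37,0.8],[0,-1,0,0,0,0.46,0.8],[0,-1,0,0,0,0.56,0.8]]'; python3 -c "
from h import *
st();shift([.643,-.2,.2],0.19)"
```

```text
time: 48.3
eef_pos: [0.618, -0.0265, 0.2106]
tcp_rot: [0.43, 0.903, 0.0, -0.0]
contact_force: [-0.6, 0.6, -0.6]
opening: 0.8
t 48.3 pos [ 0.618  -0.0265  0.2106] F [-0.6  0.6 -0.6] op 0.8 q [-2.070e-01  1.810e-01  1.740e+00  1.000e-03  1.221e+00 -8.880e-01]
tool x [-0.6294  0.7771  0.001 ] y [7.771e-01 6.294e-01 1.000e-04] z [-5.e-04  9.e-04 -1.e+00]
shift [-1.0037 -0.5981  0.0698] turn [-1.000e-04 -7.000e-04  3.125e-01]
```

```bash
python3 -m crank '[[-0.33,-0.2,0.05,0,0,0.09,0.8],[-0.66,-0.4,0.07,0,0,0.19,0.8],[-1,-0.6,0.07,0,0,0.3125,0.8],[-1,-0.6,0.07,0,0,0.3125,0.8],[-1,-0.6,0.07,0,0,0.3125,0.8]]'; python3 - <<'E'
from h import *
st();d=shot('wrist','w32')
marea(d,'mag1',.022)
for p in finder.pinpoint('mag1_center',d)[:2]: print(p['confidence'],np.round(p['location'],1),atz(d,*p['location'],.011))
E
```

```text
time: 48.8
eef_pos: [0.6439, -0.2028, 0.1998]
tcp_rot: [0.636, 0.772, -0.0, -0.0]
contact_force: [0.7, 0.5, -0.4]
opening: 0.8
t 48.8 pos [ 0.6439 -0.2028  0.1998] F [ 0.7  0.5 -0.4] op 0.8 q [-0.455  0.311  1.604 -0.     1.226 -0.647]
tool x [-0.1913  0.9815 -0.    ] y [ 9.815e-01  1.913e-01 -2.000e-04] z [-2.e-04 -1.e-04 -1.e+00]
mag1 0.65 [ 0.6434 -0.2353] [0.0175 0.0486] 101.2 596
0.67 [206.1 311.4] [ 0.63898963 -0.24027698  0.011     ]
```

View pics/w32.png

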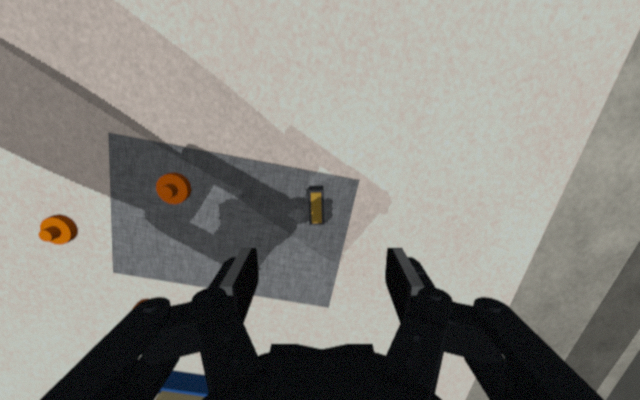

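```bash
python3 - <<'E'
from h import *
d=shot('wrist','w33')
hsv=cv2.cvtColor(d['pixels'],cv2.COLOR_RGB2HSV)[180:235,295:340]
m=(hsv[...,1]>90)&(hsv[...,0]>12)&(hsv[...,0]<35)
ys,xs=np.nonzero(m); pts=np.array([atz(d,180+y,295+x,.022)[:2] for y,x in zip(ys,xs)]).astype(np.float32)
print(len(xs),cv2.minAreaRect(pts),pts.mean(0))
cv2.imwrite('pics/w33z.png',disc(d,206,316,26))
b=cv2.minAreaRect(pts)[0]
shift([b[0],b[1],.06],0.19)
E
```

```text
340 ((0.6442182064056396, -0.23779067397117615), (0.013252832926809788, 0.03782471641898155), 11.320696830749512) [ 0.64408815 -0.23799026]
shift [-0.2588 -0.046   0.9347] turn [-0.0002 -0.0007  0.0051]
```

View pics/w33z.png

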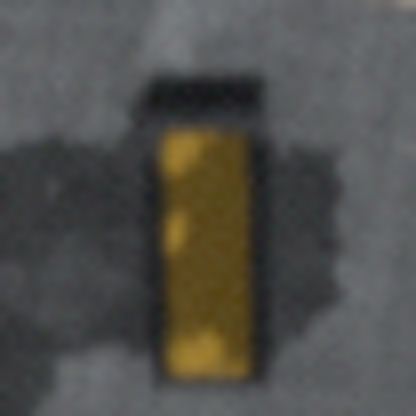

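```bash
python3 -m crank '[[-0.26,-0.046,0.2,0,0,-0.003,0.8],[-0.26,-0.046,0.5,0,0,-0.003,0.8],[-0.26,-0.046,0.8,0,0,-0.003,0.7],[-0.26,-0.046,0.95,0,0,-0.003,0.6],[-0.26,-0.046,0.95,0,0,-0.003,0.6],[-0.26,-0.046,0.95,0,0,-0.003,0.6]]'; python3 - <<'E'
from h import *
st();d=shot('wrist','w34');shift([0.6442,-.238,.008],0.197)
hsv=cv2.cvtColor(d['pixels'],cv2.COLOR_RGB2HSV)[150:300,270:370]
m=(hsv[...,1]>90)&(hsv[...,0]>12)&(hsv[...,0]<35)
ys,xs=np.nonzero(m); pts=np.array([atz(d,150+y,270+x,.022)[:2] for y,x in zip(ys,xs)]).astype(np.float32)
print(len(xs),cv2.minAreaRect(pts))
E
```

```text
time: 49.6
eef_pos: [0.6446, -0.2389, 0.0587]
tcp_rot: [0.632, 0.775, 0.0, 0.0]
contact_force: [-0.1, 0.1, -0.3]
opening: 0.601
t 49.6 pos [ 0.6446 -0.2389  0.0587] F [-0.1  0.1 -0.3] op 0.601 q [-0.502  0.487  1.648  0.     1.006 -0.705]
tool x [-2.007e-01  9.797e-01 -1.000e-04] y [9.796e-01 2.007e-01 3.000e-04] z [ 3.e-04  0.e+00 -1.e+00]
shift [ 0.0138 -0.0075  0.3492] turn [0.0017 0.0014 0.0031]
1015 ((0.636030375957489, -0.2557578682899475), (0.07488042861223221, 0.03330938518047333), 62.78839874267578)
```

View pics/w34.png

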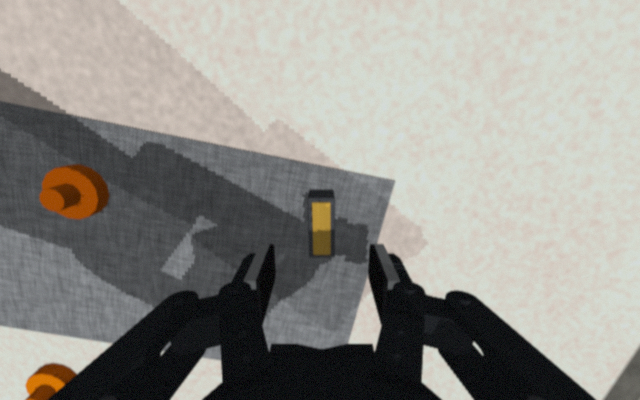

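```bash
python3 -m crank '[[0.01,-0.005,0.17,0,0,0,0.6],[0.01,-0.005,0.3,0,0,0,0.6],[0.01,-0.005,0.33,0,0,0,0.6],[0.01,-0.005,0.33,0,0,0,0.6],[0.01,-0.005,0.33,0,0,0,0],[0.01,-0.005,0.33,0,0,0,0],[0.01,-0.005,0.33,0,0,0,0],[0.01,-0.005,0.33,0,0,0,0],[0.01,-0.005,0.33,0,0,0,0],[0.01,-0.005,0.33,0,0,0,0]]' 70; python3 -c "
from h import *
st();d=shot('wrist')
print(atz(d,229,321,.022))";python3 -m crank '[[0,0,-0.2,0,0,0,0],[0,0,-0.5,0,0,0,0],[0,0,-0.8,0,0,0,0],[0,0,-1,0,0,0,0],[0,0,-1,0,0,0,0]]';python3 - <<'E'
from h import *
st();d=shot('wrist','w35');shift([.6208,.05,.18],1.557)
E
```

```text
time: 50.65
eef_pos: [0.644, -0.2395, 0.0103]
tcp_rot: [0.633, 0.774, 0.0, 0.001]
contact_force: [0.2, -0.4, 5.6]
opening: 0.189
t 50.65 pos [ 0.644  -0.2395  0.0103] F [ 0.2 -0.4  5.6] op 0.189 q [-0.503  0.551  1.659 -0.     0.929 -0.704]
tool x [-0.1989  0.98   -0.0018] y [0.98   0.1989 0.0021] z [ 0.0024 -0.0014 -1.    ]
[ 0.64009251 -0.21851641  0.022     ]
time: 51.2
eef_pos: [0.6458, -0.2404, 0.1653]
tcp_rot: [0.633, 0.774, 0.001, 0.005]
contact_force: [0.6, -0.1, -1.0]
opening: 0.188
t 51.2 pos [ 0.6458 -0.2404  0.1653] F [ 0.6 -0.1 -1. ] op 0.188 q [-0.503  0.366  1.6    0.     1.164 -0.704]
tool x [-0.199   0.98   -0.0072] y [0.98   0.199  0.0085] z [ 0.0098 -0.0053 -0.9999]
shift [ 1.9223  0.2314 -0.1289] turn [ 7.000e-04  3.600e-03 -8.637e-01]
```

View pics/w35.png

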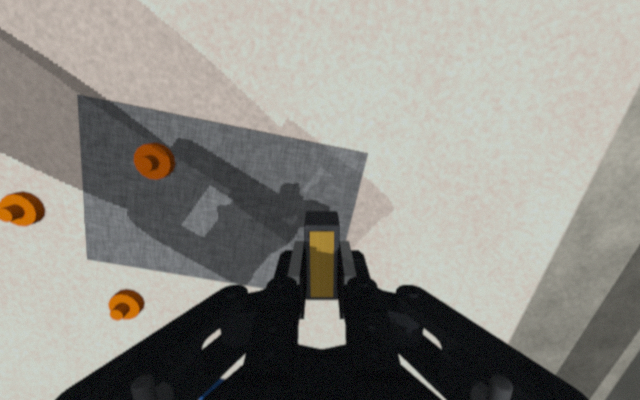

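```bash
python3 -m crank '[[0.33,0.05,-0.1,0,0,-0.09,0],[0.66,0.08,-0.13,0,0,-0.19,0],[0.96,0.115,-0.13,0,0,-0.28,0],[0.96,0.115,-0.13,0,0,-0.38,0],[0.96,0.115,-0.13,0,0,-0.47,0],[0.96,0.115,-0.13,0,0,-0.56,0],[0.96,0.115,-0.13,0,0,-0.66,0],[0.96,0.115,-0.13,0,0,-0.75,0],[0.96,0.115,-0.13,0,0,-0.864,0],[0.96,0.115,-0.13,0,0,-0.864,0]]'; python3 -c "
from h import *
st();shift([.6208,.06,.18],1.557)"
```

```text
time: 52.25
eef_pos: [0.6296, -0.0939, 0.1746]
tcp_rot: [0.006, 1.0, 0.001, -0.003]
contact_force: [1.0, 0.8, -0.9]
opening: 0.188
t 52.25 pos [ 0.6296 -0.0939  0.1746] F [ 1.   0.8 -0.9] op 0.188 q [-0.307  0.256  1.721 -0.     1.171 -1.866]
tool x [-0.9999  0.0121  0.0054] y [0.0121 0.9999 0.0016] z [-0.0054  0.0017 -1.    ]
shift [ 0.0712  1.025  -0.0338] turn [ 0.001  -0.0034  0.0011]
```

```bash
python3 -m crank '[[0.03,0.33,0,0,0,0,0],[0.06,0.66,0,0,0,0,0],[0.07,1,0,0,0,0,0],[0.07,1,0,0,0,0,0],[0.07,1,0,0,0,0,0]]'; python3 - <<'E'
from h import *
st();d=shot('wrist','w36');shift([.6208,.168,.14],1.557)
E
```

```text
time: 52.75
eef_pos: [0.6217, 0.057, 0.1763]
tcp_rot: [0.006, 1.0, -0.0, -0.001]
contact_force: [0.3, -0.9, 0.4]
opening: 0.189
t 52.75 pos [0.6217 0.057  0.1763] F [ 0.3 -0.9  0.4] op 0.189 q [-7.100e-02  2.270e-01  1.752e+00 -1.000e-03  1.165e+00 -1.629e+00]
tool x [-0.9999  0.0123  0.0029] y [ 1.230e-02  9.999e-01 -3.000e-04] z [-2.9e-03 -3.0e-04 -1.0e+00]
shift [0.0181 0.7483 0.2439] turn [-0.0003 -0.0015 -0.    ]
```

View pics/w36.png

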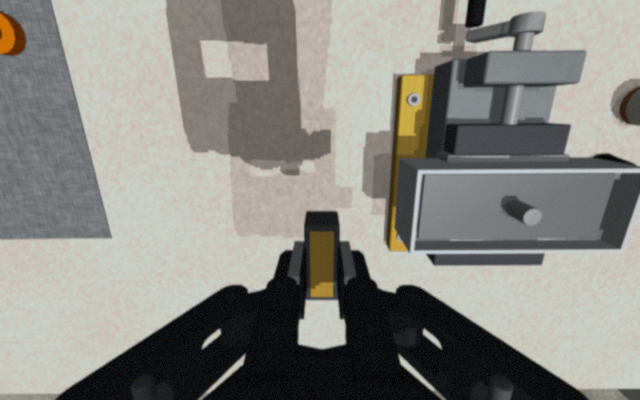

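```bash
python3 -m crank '[[0.015,0.3,0,0,0,0,0],[0.015,0.6,0,0,0,0,0],[0.015,0.74,0,0,0,0,0],[0.015,0.74,0,0,0,0,0],[0.015,0.74,0.1,0,0,0,0],[0.015,0.74,0.2,0,0,0,0],[0.015,0.74,0.24,0,0,0,0],[0.015,0.74,0.24,0,0,0,0]]'; python3 - <<'E'
from h import *
st();d=shot('wrist','w37');shift([.622,.168,.11],1.557)
E
```

```text
time: 53.6
eef_pos: [0.6206, 0.1654, 0.1391]
tcp_rot: [0.008, 1.0, -0.0, -0.002]
contact_force: [0.4, 0.4, -0.5]
opening: 0.182
t 53.6 pos [0.6206 0.1654 0.1391] F [ 0.4  0.4 -0.5] op 0.182 q [ 0.103  0.304  1.73  -0.     1.112 -1.453]
tool x [-0.9999  0.0152  0.005 ] y [ 1.520e-02  9.999e-01 -7.000e-04] z [-5.e-03 -6.e-04 -1.e+00]
shift [-0.0046  0.0154  0.2034] turn [-0.0002 -0.0017 -0.0007]
```

View pics/w37.png

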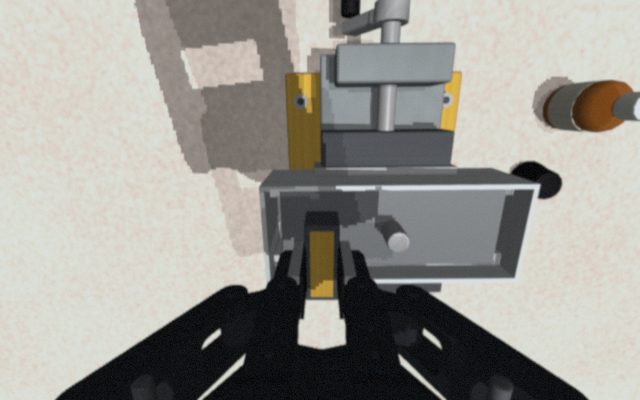

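```bash
python3 -m crank '[[0,0.01,0.06,0,0,0,0],[0,0.01,0.12,0,0,0,0],[0,0.01,0.16,0,0,0,0],[0,0.01,0.18,0,0,0,0],[0,0.01,0.19,0,0,0,0],[0,0.01,0.19,0,0,0,0]]';python3 -m crank '[[0,0,0.01,0,0,0,0],[0,0,0.013,0,0,0,0],[0,0,0.013,0,0,0,0]]'
```

```text
time: 54.25
eef_pos: [0.622, 0.1684, 0.1134]
tcp_rot: [0.007, 1.0, -0.0, -0.0]
contact_force: [-0.4, 0.3, -0.2]
opening: 0.189
time: 54.55
eef_pos: [0.6221, 0.1683, 0.1118]
tcp_rot: [0.007, 1.0, 0.0, 0.0]
contact_force: [-0.0, -0.8, -0.9]
opening: 0.185
```

```bash
python3 -m crank '[[0,0,0.007,0,0,0,0],[0,0,0.012,0,0,0,0],[0,0,0.012,0,0,0,0]]'
```

```text
time: 54.85
eef_pos: [0.6221, 0.1683, 0.1103]
tcp_rot: [0.007, 1.0, -0.0, 0.0]
contact_force: [-1.0, 0.2, 1.6]
opening: 0.184
```

Contact at 0.1103, as expected. Releasing gently and retreating.

```bash
python3 -m crank '[[0,0,0,0,0,0,0.4],[0,0,0,0,0,0,0.4],[0,0,0,0,0,0,0.4],[0,0,-0.15,0,0,0,0.4],[0,0,-0.4,0,0,0,0.4],[0,0,-0.7,0,0,0,0.4],[0,-0.2,-0.7,0,0,0,0.4],[0,-0.6,-0.7,0,0,0,0.4],[0,-0.6,-0.7,0,0,0,0.4]]';python3 - <<'E'
from h import *
s=st();d=shot('wrist','w38')
cv2.imwrite('pics/w38z.png',cv2.cvtColor(cv2.resize(d['pixels'][80:300,320:640],None,fx=2.4,fy=2.4,interpolation=cv2.INTER_CUBIC),cv2.COLOR_RGB2BGR))
E
```

```text
time: 55.75
eef_pos: [0.621, 0.0748, 0.2154]
tcp_rot: [0.008, 1.0, -0.001, 0.001]
contact_force: [1.1, -0.9, 0.0]
opening: 0.398
t 55.75 pos [0.621  0.0748 0.2154] F [ 1.1 -0.9  0. ] op 0.398 q [-0.042  0.191  1.72  -0.002  1.229 -1.595]
tool x [-0.9999  0.0165 -0.001 ] y [ 0.0165  0.9999 -0.0016] z [ 0.001  -0.0016 -1.    ]
```

View pics/w38z.png

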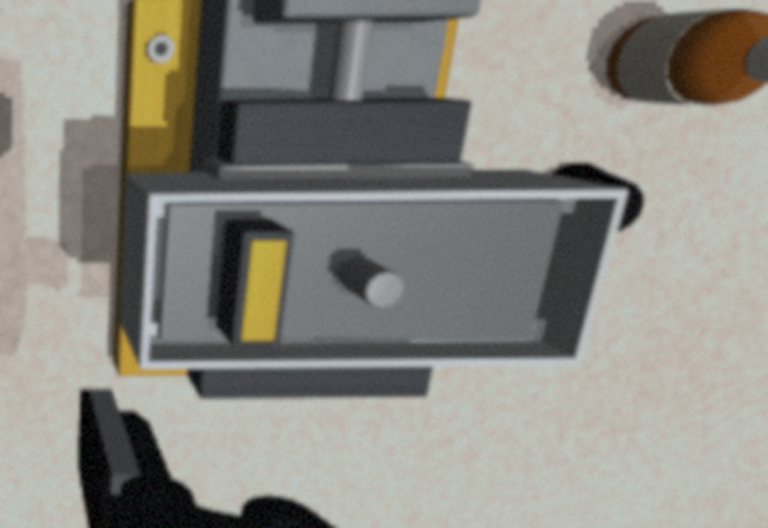

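```bash
python3 -m crank '[[0.0,-0.33,0,0,0,0,0.4],[0.1,-0.66,0,0,0,0,0.4],[0.2,-1,0,0,0,0,0.4],[0.2,-1,0,0,0,0,0.4]]'; python3 -m crank '[[0.0,-0.33,0,0,0,0,0.4],[0.1,-0.66,0,0,0,0,0.4],[0.2,-1,0,0,0,0,0.4],[0.2,-1,0,0,0,0,0.4]]';python3 - <<'E'
from h import *
s=st();d=shot('top','top9');e=shot('side','side9')
for l in('blank1','mag1'):
  marea(d,l,.012);marea(e,l,.012)
E
```

```text
time: 56.2
eef_pos: [0.5877, -0.0747, 0.2144]
tcp_rot: [0.009, 1.0, -0.0, -0.0]
contact_force: [1.5, 0.1, -1.1]
opening: 0.399
time: 56.6
eef_pos: [0.556, -0.2242, 0.2146]
tcp_rot: [0.009, 1.0, -0.0, -0.0]
contact_force: [0.2, 0.6, -0.2]
opening: 0.403
t 56.6 pos [ 0.556  -0.2242  0.2146] F [ 0.2  0.6 -0.2] op 0.403 q [-5.520e-01  1.360e-01  1.784e+00 -1.000e-03  1.221e+00 -2.105e+00]
tool x [-9.998e-01  1.800e-02  2.000e-04] y [ 1.800e-02  9.998e-01 -8.000e-04] z [-2.e-04 -8.e-04 -1.e+00]
blank1 0.64 [ 0.4689 -0.2543] [0.0334 0.0366] 62.1 184
blank1 0.58 [ 0.4401 -0.4424] [0.0376 0.0397] 88.2 300
blank1 0.51 [ 0.3292 -0.3362] [0.037  0.0386] 64.7 270
mag1 0.46 [0.6631 0.2692] [0.036  0.0482] 64.2 109
```

View pics/top9.png

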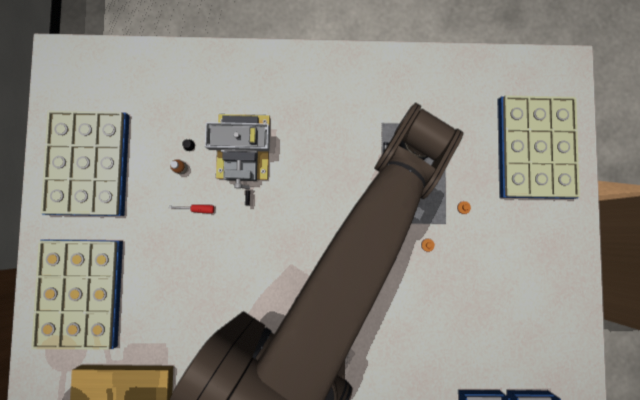

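View pics/side9.png

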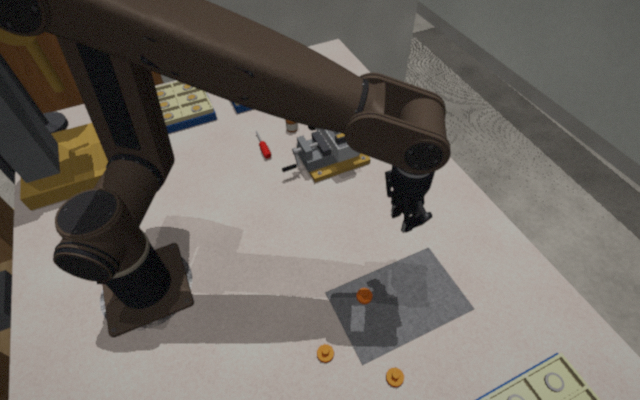

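No blanks or magazines are left on the bench. The vise, carrier and bystanders are in place, and the robot is clear. Handing in.

```bash
python3 -c "
from h import *
print(ticket.sign_off()); st()"
```

```text
the job is handed in; nothing more can be done
None
the job is handed in; nothing more can be done
```

The job is done and handed in at about 57 s of the 210 s, with the arm clear of everything.

- **Clamping:** I set the carrier between the jaws, lengthwise and within about 3 mm of midway. I then wound the crank clockwise about 2.45 turns, until the resistance at the grip rose from about 2 N to about 11 N. That is slightly above the 5–10 N you gave.
- **Packing:** This start had two steel blanks and one magazine. Both blanks are flat on the floor with spigots up, the divider is on the ledges with knob up, and the magazine is on the divider inside the rim. A blank that was knocked aside during the run was found again and packed.
- **Last checks:** The final wrist picture shows the divider level and the magazine standing inside the rim. The contact heights for the divider and magazine matched the expected values (0.1068 m and 0.1103 m). The final top and side pictures show no blanks or magazines left on the parts of the bench in view. The orange look-alikes, oil bottle, loupe and screwdriver were not touched.
- **Disagreements:** While I carried the divider, the camera placed it about 5 mm lower than the grasp height implied; the contact height on the ledges agreed with the grasp. I did not test the clamp again after the final crank turn, other than by looking.

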